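# Stack a filter insert on its shaft and lock it with the deep socket key

### The arm

A 6-joint arm with a two-finger parallel gripper is mounted at the origin on the work surface. World frame = base frame: x ahead of the robot, y to its left, z up, the work surface at z = 0. Lengths are in m, angles in degrees, forces in N, time in s.
With the tool pointing down it reaches from about 0.325 to 0.85 m from the base axis. Payload 4.4 kg.
Tool frame: the origin (TCP) lies at the centre of the arm's flange, where the gripper is bolted on; the fingertips stand 199 mm ahead of it and the grasp point (between the pads) lies 180 mm ahead of it (bot.tcp_to_tips is the distance from the TCP to the fingertips, in m); z points along the fingers, y is the line along which they close (so a half turn about z gives the same grasp; the last joint's range is limited). The gripper opens to 94 mm and grips with 3 to 60 N. Pads are 16 mm wide; open, the fingers measure 119 mm over their backs; the gripper's body (75 mm by 177 mm) begins 78 mm behind the grasp point.
Start: joints at [-85.686, 11.837, 88.321, -0, 79.842, -8.623], TCP at [0.129, -0.56, 0.405] pointing down, gripper open.
Joint ranges: [-156.59, 156.59], [-49.26, 127.26], [12.9, 141.05], [-63.56, 243.56], [4.71, 150.69], [-161.64, 161.64]. Speed limits (degrees/s): [159.86, 159.86, 180, 180, 180, 180].

### API

Orientations are given as a 3x3 rotation matrix whose columns are the frame's x, y, z axes.
In Python, from bench import bot gives the robot as it stands. The module is installed in compiled form; this text tells all that it offers.
- The arm moves only by the shell command python3 -m crank 'ROWS' [OPENING] [FORCE]. ROWS is JSON, one flat list of numbers, 6 for each row, row after row: the shift along the tool's x, y, z in mm, then the turn, a rotation vector about the tool's x, y, z in rad. A call has exactly 8 rows; each row is the pose to reach, as a shift and turn from the pose commanded when the call began, along the tool's axes at that moment; what a row does not reach only later rows make up. A row lasts 1/12 s, in which the tool goes at most 41.7 mm and 7.16 degrees, less where a joint would pass 70% of its speed; a pose out of reach is approached as far as the arm can. A call with a gripper value outside its range is refused whole. OPENING is the closure, from -1 (fully open) to 1 (shut), set as the call begins (- or left out, the last holds). The fingers move at their own pace and stop on an object; FORCE is the grip in N (left out, the last holds). Time passes only in rows, so rows that repeat a pose let the fingers close, or fill a call up. It gives the time, the measured TCP pose, the force, the opening and the grip force at its end, in the units of the state.
- bot.get_obs(): the state, without advancing time (a new reading comes with each control period).
- bot.read_camera(name): name is "scene" or "top"; returns (picture, depth): 400x640x3 uint8, red, green, blue; 400x640 float32, m along the optical axis (not along the pixel's ray), 0 where there is no reading.
- bot.calibration(name): a dict with "mtx" (3x3 intrinsics, pixels), "R" (3x3) and "t" (3): a world point X has camera coordinates R X + t. Camera axes: x right, y down, z forward; pixel columns grow to the right and rows downward; lengths in m; the calibration is good to about 2 mm. A picture is of the moment at which its call begins. calibration takes no time and is no camera call.
- bot.hand_in(): hands the job in; it is judged then, once.
Trained networks look in the newest picture that a camera, given by its name, has taken for a name from the list of things; names that differ only in an ending like _2 or _b are one class to them, and where a whole thing is asked for, a point or a joint stands for the part that bears it (a point fixed in the world has none). Each returns a list of dicts, best first, with "conf" (0 to 1); they miss things now and then, are a little off and sometimes report something else, mostly with a low value. They report only what shows in the picture. A call takes as long as a camera call. They do not tell look-alikes from the thing itself.
- bot.trace(camera, label): "pixels" (400x640 bool, what is visible of it) and "centre" ([column, row] in pixels, amid what is visible of it).
The state is a dict: "time": time; "qpos": joint angles; "joint_velocities": joint speeds; "tau": joint torques, N m; "eef_pos": TCP position; "ee_rot": TCP orientation; "force": force on the tool from outside, world axes, zero at the start; "wrist_torque": the same for the moment, N m; "gripper_width": finger opening in m; "finger_force": force on a finger pad.
Only numpy, scipy, OpenCV 4.12 (cv2) and the standard library are available. Lean on these libraries where they do the work, as an engineer would, in place of code of your own. Each camera call takes 0.05 s, during which the arm holds its last target. There are 200 camera calls.

### The job

Assemble the filter insert on the upright shaft of the stand: first the flanged bearing, flange down, then every spacer ring on the table, then the washer, and last the tall retaining sleeve with its wide bore up, each seated fully home. Then put the T-handled socket key down the sleeve's bore onto the square nut at the bottom, turn the nut clockwise all the way to its stop, and stand the key back upright in its holder. Leave the jar, the valve and the gauge where they are.

Things in the scene. Friction and masses are not known exactly. Their poses are not given: they have to be found in the camera images.
- stand: fixed assembly stand: steel base disc 90 mm across and 12 mm thick; an upright round steel shaft 20 mm in diameter rises from its middle to 86 mm above the table, and carries the square lock nut on its end. Origin on the table under the shaft.
- seat (a point): the point on the shaft's axis at the top face of the stand's base disc (12 mm above the table), z up: here the bearing's underside must rest.
- nut (a joint): angle of the square brass lock nut that forms the shaft's upper end, rad; 0 is loose, it grows as the nut turns clockwise seen from above, hard stop at 1.6 (fully tight); starts between 0 and 0.4. It turns stiffly (about 0.06 N m) and stays where it is left. It is 13 mm square and 11 mm high, standing on the shaft's end, with a 9 mm square tip 3 mm high on top (top at 100 mm above the table), narrow enough for every ring to pass.
- nut_top (a point): centre of the lock nut's top face, on the shaft's axis; turns with the nut, x and y across its flats, z up.
- bearing: flanged steel foot bearing lying flange down: flange 62 mm across and 6 mm thick, above it a hub 44 mm across, 14 mm high over all, hole 24 mm. Its origin is the centre of its underside, z up along the hole's axis.
- spacer1: plain aluminium spacer ring lying flat, outside diameter 46 mm, hole 24 mm, 12 mm high. There are two to four spacers in a start, all alike. Its origin is the centre of its underside, z up along the hole's axis.
- spacer2: plain aluminium spacer ring lying flat, outside diameter 46 mm, hole 24 mm, 12 mm high. There are two to four spacers in a start, all alike. Its origin is the centre of its underside, z up along the hole's axis.
- spacer3: plain aluminium spacer ring lying flat, outside diameter 46 mm, hole 24 mm, 12 mm high. There are two to four spacers in a start, all alike. Its origin is the centre of its underside, z up along the hole's axis.
- spacer4: plain aluminium spacer ring lying flat, outside diameter 46 mm, hole 24 mm, 12 mm high. There are two to four spacers in a start, all alike. Its origin is the centre of its underside, z up along the hole's axis.
- washer: plain steel washer lying flat, outside diameter 56 mm, hole 24 mm, 6 mm thick. Its origin is the centre of its underside, z up along the hole's axis.
- sleeve: retaining sleeve, a tall aluminium tube standing on end, outside diameter 47 mm, 85 mm high; its lowest 12 mm has a 24 mm hole that fits the shaft, above that a deep bore 37 mm wide, open at the top. It stands the right way up. Its origin is the centre of its underside, z up along the hole's axis.
- key: T-handled socket key, 133 mm tall, standing upright in its holder: socket end down, 28 mm across, with a square socket 16 mm wide and 18 mm deep; a 16 mm shank; on top a flat-sided crossbar. Origin at the centre of the socket's lower end, z up the shank, x along the crossbar; the socket's sides are square to x and y. On the nut it has about 0.27 rad of play either way.
- key_bar (a point): centre of the key's crossbar, 125 mm above the socket's lower end; the bar is 80 mm long (along the key's x), 14 mm thick (y) and 16 mm high.
- holder: fixed key holder: steel base disc 90 mm across and 10 mm thick, on it an upright black tube, bore 32 mm, outside 40 mm, mouth flared to about 42 mm inside and 50 mm outside, rim 70 mm above the table. The stored key's lower end rests on the disc, 10 mm above the holder's origin. Origin on the table under the tube's axis.
- grease: bystander: white jar, 64 mm across, 60 mm high.
- valve: bystander: brass cylinder valve with a black rubber knob, about 90 mm long, 45 mm high.
- gauge: bystander: round pressure gauge lying on its back, 64 mm across, 26 mm high.
There are look-alikes about, which are no part of the job. Leave any green or pink look-alike of the spacer2 alone.

How it is judged:
By the outcome, as a careful person would: the job done as asked, in the order asked, and still so for the second after the job is handed in, with the robot touching nothing.
Of spacer1, spacer2, spacer3, spacer4 only 2 to 4 are there at a start; the rules pass over those that are not, and their reading is None.
At some moment in a run one of bearing, spacer1, spacer2, spacer3, spacer4, washer may be knocked a few centimetres aside while the robot is not near it.
It also fails if it takes over 210 s, if anything falls off the work surface, if the arm or the gripper's body presses on something with over 40 N, if the wrist force passes 120 N, or if a joint passes its speed limit or range.

## Working session

There is one attempt and no reset: what is moved stays moved. The work goes in short steps, Python scripts to look and compute and a shell command to move; the robot and the scene stay as the last step left them, time stands still between calls to the robot, and variables do not carry over. Pictures are saved under pics/ and viewed, at most 14 in all, crops included, and the job is handed in when it is done.

```bash
mkdir -p pics; cat > h.py <<'E'
import numpy as np, cv2
from bench import bot
def cam(n):
    im,d=bot.read_camera(n); return im,d
def save(im,name,crop=None,scale=1):
    if crop: c0,r0,c1,r1=crop; im=im[r0:r1,c0:c1]
    im=cv2.resize(im,None,fx=scale,fy=scale,interpolation=cv2.INTER_CUBIC)
    cv2.imwrite('pics/'+name,im[:,:,::-1])
def world(n,d):
    c=bot.calibration(n); K,R,t=c['mtx'],np.array(c['R']),np.array(c['t'])
    v,u=np.mgrid[:400,:640]
    P=np.stack([(u-K[0][2])/K[0][0]*d,(v-K[1][2])/K[1][1]*d,d],-1)
    return (P-t)@R
def proj(n,X):
    c=bot.calibration(n); p=np.array(c['mtx'])@(np.array(c['R'])@np.array(X)+c['t']); return p[:2]/p[2]
def ray_z(n,u,v,z):
    c=bot.calibration(n); K,R,t=np.array(c['mtx']),np.array(c['R']),np.array(c['t'])
    o=-R.T@t; r=R.T@np.linalg.inv(K)@[u,v,1]; return o+r*(z-o[2])/r[2]
E
python3 - <<'E'
from h import *
for n in('top','scene'):
    im,d=cam(n); save(im,n+'0.png',scale=1.25); c=bot.calibration(n); print(n,-np.array(c['R']).T@c['t'],c['mtx'][0][0])
    W=world(n,d); np.savez(n+'0.npz',im=im,d=d,W=W)
    for l in['stand','nut','bearing','spacer1','washer','sleeve','key','holder','grease','valve','gauge']:
        for r in bot.trace(n,l):
            m=r['pixels']&(d>0); p=W[m]
            if len(p)==0: continue
            zt=np.percentile(p[:,2],95); q=p[p[:,2]>zt-.005]
            print(n,l,round(r['conf'],2),np.round(r['centre']),'n',len(p),'ztop',round(zt,3),'mid',np.round((q.min(0)+q.max(0))[:2]/2,3),'ext',np.round(np.ptp(q,axis=0)[:2],3),'rgb',np.median(im[m],0))
print(bot.get_obs())
E
```

```text
top [ 0.52495652 -0.01275974  1.06436715] 392.72487975681054
top stand 0.77 [346. 251.] n 926 ztop 0.083 mid [ 0.476 -0.082] ext [0.017 0.018] rgb [89. 86. 84.]
top bearing 0.6 [273. 179.] n 326 ztop 0.017 mid [0.663 0.119] ext [0.038 0.041] rgb [105.  102.5  95. ]
top spacer1 0.77 [256. 270.] n 137 ztop 0.015 mid [0.424 0.139] ext [0.039 0.04 ] rgb [199. 202. 207.]
top spacer1 0.64 [262. 224.] n 175 ztop 0.015 mid [0.55  0.135] ext [0.043 0.043] rgb [ 77. 161.  83.]
top spacer1 0.6 [200. 222.] n 135 ztop 0.016 mid [0.554 0.317] ext [0.037 0.041] rgb [196. 142. 163.]
top spacer1 0.56 [231. 223.] n 157 ztop 0.015 mid [0.555 0.224] ext [0.043 0.041] rgb [198. 201. 201.]
top spacer1 0.51 [192. 192.] n 217 ztop 0.015 mid [0.648 0.338] ext [0.044 0.045] rgb [ 68. 143.  75.]
top spacer1 0.48 [222. 184.] n 192 ztop 0.015 mid [0.66  0.242] ext [0.044 0.044] rgb [191.5 192.5 188. ]
top spacer1 0.28 [413. 272.] n 684 ztop 0.069 mid [ 0.42  -0.268] ext [0.045 0.042] rgb [73. 71. 69.]
top washer 0.77 [222. 276.] n 273 ztop 0.009 mid [0.422 0.249] ext [0.053 0.051] rgb [198. 201. 198.]
top sleeve
[... 2444 characters left out ...]
408905e+01, -8.62261462e+00]), 'joint_velocities': array([ 0.07389255,  0.08676627, -0.06783494, -0.02375114,  0.00638816,
       -0.01196725]), 'tau': array([ 2.07014367e-03, -3.70887208e+01, -2.81761265e+01,  6.98854937e-02,
        2.73726659e-02, -6.97136162e-07]), 'eef_pos': array([ 0.12872951, -0.56041494,  0.40463473]), 'ee_rot': array([[ 9.74617812e-01,  2.23875233e-01,  3.04837533e-05],
       [ 2.23875232e-01, -9.74617812e-01,  1.65834232e-05],
       [ 3.34226267e-05, -9.33794225e-06, -9.99999999e-01]]), 'force': array([ 0.69115403, -0.39423284,  0.29109138]), 'wrist_torque': array([-0.00522352, -0.04861107, -0.03356011]), 'finger_force': 0.0, 'gripper_width': 0.09374241531329837}
```

View pics/top0.png

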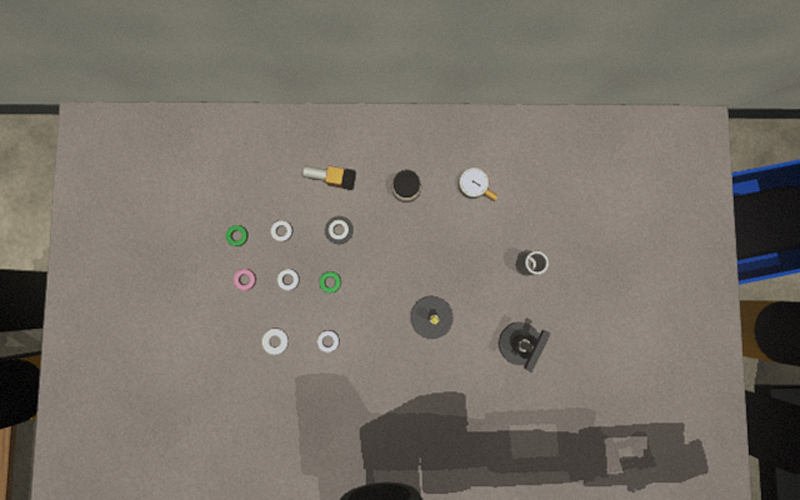

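View pics/scene0.png

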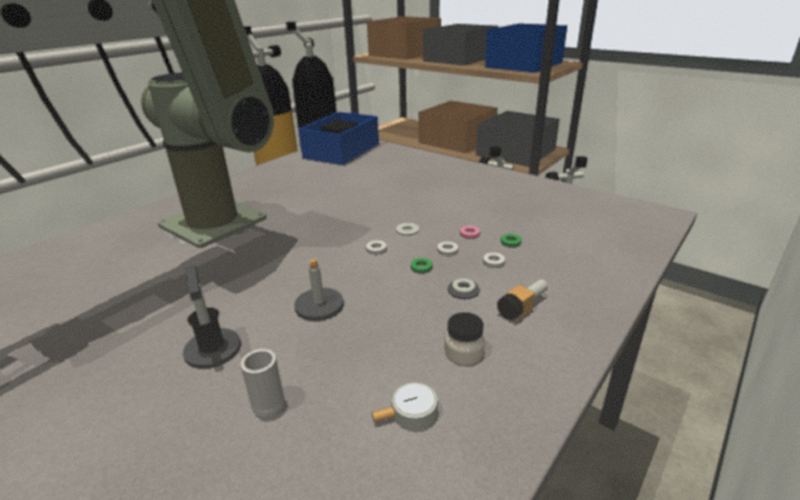

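The top picture (800 px wide) shows the stand at (432,317), key and holder at (525,343), sleeve at (535,262) and bearing at (340,230). The washer is at (275,341), larger than the rings. Things that could be taken for a spacer are:
- grey rings at (281,231), (288,279) and (328,341): these are the spacers
- green rings at (237,235) and (330,282), and a pink ring at (245,279): look-alikes, leave alone
- the washer

I'll check the choice in one crop and refine the centres.

```bash
cat >> h.py <<'E'
def cen(n,W,x,y,z0,z1,r=.04):
    m=(np.hypot(W[...,0]-x,W[...,1]-y)<r)&(W[...,2]>z0)&(W[...,2]<z1)
    p=W[m]
    if len(p)<8: return None
    (cx,cy),rad=cv2.minEnclosingCircle((p[:,:2]*1000).astype(np.float32))
    return np.round([*(p[:,:2].mean(0)*1000),cx,cy,rad],1),len(p)
E
python3 - <<'E'
from h import *
T={'shaft':(.476,-.083,.05,.12),'base':(.476,-.083,.008,.02),'bearing':(.663,.118,.01,.03),'s1':(.424,.139,.006,.03),'s2':(.555,.224,.006,.03),'s3':(.66,.242,.006,.03),'washer':(.424,.249,.004,.03),'sleeve':(.588,-.288,.075,.1),'holder':(.421,-.269,.055,.08),'keybar':(.421,-.269,.125,.16)}
for n in('top','scene'):
    z=np.load(n+'0.npz')
    for k,(x,y,a,b) in T.items():
        print(n,k,cen(n,z['W'],x,y,a,b,.05 if 'b' in k else .036))
    W=z['W']; m=(np.hypot(W[...,0]-.421,W[...,1]+.269)<.07)&(W[...,2]>.13)
    p=W[m][:,:2]; print('bar',np.degrees(np.linalg.svd(p-p.mean(0))[2][0]@[1,1j] and np.angle(np.linalg.svd(p-p.mean(0))[2][0]@[1,1j])),p.mean(0), np.ptp((p-p.mean(0))@np.linalg.svd(p-p.mean(0))[2][0]))
a=cv2.resize(np.load('top0.npz')['im'][165:295,170:300],None,fx=4,fy=4,interpolation=cv2.INTER_CUBIC)
cv2.imwrite('pics/crop1.png',a[:,:,::-1])
E
```

```text
top shaft (array([476.2, -80.8, 475.3, -82. ,   9.8]), 56)
top base (array([475.4, -81.9, 474.5, -81.5,  45.4]), 824)
top bearing (array([662.7, 118.5, 666.1, 118.2,  25.1]), 140)
top s1 (array([424.6, 136.9, 424.4, 137.2,  23. ]), 183)
top s2 (array([554.6, 225.2, 554.4, 225.8,  23. ]), 172)
top s3 (array([659.5, 241.6, 659.1, 239.4,  25.2]), 165)
top washer (array([422.9, 251.4, 425.1, 246.2,  32.8]), 245)
top sleeve (array([ 587.9, -286.7,  587.9, -287.3,   23.3]), 131)
top holder (array([ 422.9, -265.2,  420.8, -269.8,   24.1]), 126)
top keybar (array([ 421.2, -268.5,  421.2, -268.4,   40. ]), 264)
bar 152.24987583832132 [ 0.42143182 -0.26880972] 0.07979202260960308
scene shaft (array([478.9, -86.7, 476.1, -84.6,  10.6]), 180)
scene base (array([479.6, -87.6, 475.2, -84.5,  46.7]), 650)
scene bearing (array([662.6, 116.7, 661.1, 117.2,  23. ]), 125)
scene s1 (array([425.4, 134.1, 424.3, 135.8,  23.4]), 109)
scene s2 (array([555.2, 222.4, 553.5, 224.2,  24.2]), 109)
scene s3 (array([660.1, 240.1, 658.4, 241.4,  23.6]), 127)
scene washer (array([424.3, 249.2, 424.2, 248.3,  28.1]), 78)
scene sleeve (array([ 589.7, -289.7,  588.2, -288.4,   24.6]), 346)
scene holder (array([ 422.9, -272.7,  420.6, -269.6,   25.6]), 330)
scene keybar (array([ 429.7, -275.1,  421.5, -267.8,   41.7]), 242)
bar -27.89439373037225 [ 0.42842146 -0.27450961] 0.0832965988621289
```

View pics/crop1.png

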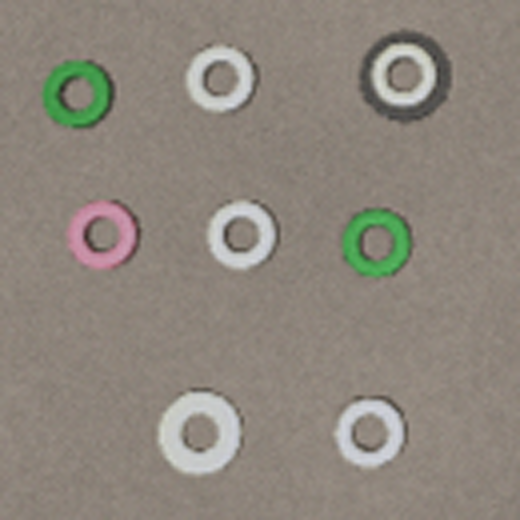

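```bash
python3 -m crank '[222,-193,0,0,0,0,222,-193,0,0,0,0,222,-193,0,0,0,0,222,-193,0,0,0,0,222,-193,0,0,0,0,222,-193,0,0,0,0,222,-193,0,0,0,0,222,-193,0,0,0,0]' -0.2
python3 -m crank '[223,-194,0,0,0,0.2258,223,-194,0,0,0,0.2258,223,-194,0,0,0,0.2258,223,-194,0,0,0,0.2258,223,-194,0,0,0,0.2258,223,-194,0,0,0,0.2258,223,-194,0,0,0,0.2258,223,-194,0,0,0,0.2258]'
```

```text
time: 1.87
eef_pos: [0.3044, -0.3178, 0.4046]
ee_rot: [[0.973, 0.231, 0.002], [0.231, -0.973, 0.003], [0.002, -0.002, -1.0]]
force: [0.1, 0.5, 0.4]
gripper_width: 0.0566
finger_force: 0.0
time: 2.53
eef_pos: [0.4777, -0.0805, 0.405]
ee_rot: [[1.0, 0.004, 0.002], [0.004, -1.0, 0.001], [0.002, -0.001, -1.0]]
force: [-0.4, -0.2, 0.4]
gripper_width: 0.0565
finger_force: 0.0
```

The crop confirms the choice: grey spacers at (220,78), (242,234) and (370,432), the larger washer at (200,432) and the bearing at (404,75). Next I'll touch the shaft with the fingers to get its centre in robot coordinates.

```bash
python3 -m crank '[-2,3,40,0,0,0,-2,3,80,0,0,0,-2,3,120,0,0,0,-2,3,160,0,0,0,-2,3,160,0,0,0,-2,3,160,0,0,0,-2,3,160,0,0,0,-2,3,160,0,0,0]'
python3 -m crank '[0,0,0,0,0,0,0,0,0,0,0,0,0,0,0,0,0,0,0,0,0,0,0,0,0,0,0,0,0,0,0,0,0,0,0,0,0,0,0,0,0,0,0,0,0,0,0,0]' 1 4
python3 -m crank '[0,0,0,0,0,0,0,0,0,0,0,0,0,0,0,0,0,0,0,0,0,0,0,0,0,0,0,0,0,0,0,0,0,0,0,0,0,0,0,0,0,0,0,0,0,0,0,0]'
```

```text
time: 3.2
eef_pos: [0.4755, -0.0875, 0.2479]
ee_rot: [[1.0, -0.0, 0.006], [-0.0, -1.0, -0.002], [0.006, 0.002, -1.0]]
force: [0.2, 0.3, 0.6]
gripper_width: 0.0565
finger_force: 0.0
time: 3.87
eef_pos: [0.474, -0.0851, 0.2452]
ee_rot: [[1.0, -0.001, 0.001], [-0.001, -1.0, 0.005], [0.001, -0.005, -1.0]]
force: [0.3, 7.2, 5.4]
gripper_width: 0.0237
finger_force: 4.0
time: 4.53
eef_pos: [0.474, -0.085, 0.2452]
ee_rot: [[1.0, -0.001, 0.001], [-0.001, -1.0, 0.005], [0.001, -0.005, -1.0]]
force: [0.6, 8.4, 6.0]
gripper_width: 0.0235
finger_force: 4.0
```

```bash
python3 -m crank '[0,-1,0,0,0,0,0,-2,0,0,0,0,0,-2,0,0,0,0,0,-2,0,0,0,0,0,-2,0,0,0,0,0,-2,0,0,0,0,0,-2,0,0,0,0,0,-2,0,0,0,0]'
python3 -m crank '[0,0,0,0,0,0,0,0,0,0,0,0,0,0,0,0,0,0,0,0,0,0,0,0,0,0,0,0,0,0,0,0,0,0,0,0,0,0,0,0,0,0,0,0,0,0,0,0]'; python3 -c "
from bench import bot;o=bot.get_obs();print(o['eef_pos'],o['ee_rot'],o['gripper_width'],o['force'])"
```

```text
time: 5.2
eef_pos: [0.474, -0.0831, 0.2452]
ee_rot: [[1.0, -0.001, 0.001], [-0.001, -1.0, 0.004], [0.001, -0.004, -1.0]]
force: [0.5, 8.1, 5.3]
gripper_width: 0.0199
finger_force: 4.0
time: 5.87
eef_pos: [0.474, -0.0831, 0.2452]
ee_rot: [[1.0, -0.001, 0.001], [-0.001, -1.0, 0.004], [0.001, -0.004, -1.0]]
force: [0.1, 6.6, 4.7]
gripper_width: 0.0197
finger_force: 4.0
[ 0.47400158 -0.08311945  0.24520563] [[ 9.99999552e-01 -7.48529278e-04  5.80105358e-04]
 [-7.51004815e-04 -9.99990563e-01  4.27898856e-03]
 [ 5.76896935e-04 -4.27942230e-03 -9.99990677e-01]] 0.019651806228244792 [0.06930819 6.59653336 4.68723202]
```

```bash
python3 -m crank '[0,0,0,0,0,0,0,0,0,0,0,0,0,0,0,0,0,0,0,0,0,0,0,0,0,0,0,0,0,0,0,0,0,0,0,0,0,0,0,0,0,0,0,0,0,0,0,0]' 0.2
python3 -c "
from bench import bot;o=bot.get_obs();print(o['eef_pos'],o['ee_rot'],o['gripper_width'],o['force'],o['wrist_torque'])"
```

```text
time: 6.53
eef_pos: [0.4738, -0.0847, 0.2446]
ee_rot: [[1.0, -0.0, -0.0], [-0.0, -1.0, -0.0], [-0.0, 0.0, -1.0]]
force: [0.2, -1.0, 0.0]
gripper_width: 0.0376
finger_force: 0.0
[ 0.47375943 -0.08469724  0.2446102 ] [[ 9.99999986e-01 -1.45092310e-04 -8.78742718e-05]
 [-1.45095489e-04 -9.99999989e-01 -3.61641501e-05]
 [-8.78690236e-05  3.61768997e-05 -9.99999995e-01]] 0.03761771415684807 [ 0.19498333 -1.04144068  0.01023215] [ 0.02247544  0.0160019  -0.0154209 ]
```

```bash
python3 -m crank '[1.2,-2.4,0,0,0,0,1.2,-2.4,0,0,0,-0.1,1.2,-2.4,0,0,0,-0.2,1.2,-2.4,0,0,0,-0.3,1.2,-2.4,0,0,0,-0.4,1.2,-2.4,0,0,0,-0.5,1.2,-2.4,0,0,0,-0.6,1.2,-2.4,0,0,0,-0.7]'
python3 -m crank '[0,0,0,0,0,-0.1,0,0,0,0,0,-0.2,0,0,0,0,0,-0.3,0,0,0,0,0,-0.4,0,0,0,0,0,-0.5,0,0,0,0,0,-0.6,0,0,0,0,0,-0.7,0,0,0,0,0,-0.8]'
python3 -m crank '[0,0,0,0,0,-0.07,0,0,0,0,0,-0.07,0,0,0,0,0,-0.07,0,0,0,0,0,-0.07,0,0,0,0,0,-0.07,0,0,0,0,0,-0.07,0,0,0,0,0,-0.07,0,0,0,0,0,-0.07]'
python3 -m crank '[0,0,0,0,0,0,0,0,0,0,0,0,0,0,0,0,0,0,0,0,0,0,0,0,0,0,0,0,0,0,0,0,0,0,0,0,0,0,0,0,0,0,0,0,0,0,0,0]' 1 4
python3 -m crank '[0,0,0,0,0,0,0,0,0,0,0,0,0,0,0,0,0,0,0,0,0,0,0,0,0,0,0,0,0,0,0,0,0,0,0,0,0,0,0,0,0,0,0,0,0,0,0,0]'
python3 -c "
from bench import bot;o=bot.get_obs();print(o['eef_pos'],o['ee_rot'],o['gripper_width'],o['force'],o['wrist_torque'])"
```

```text
time: 7.2
eef_pos: [0.4751, -0.0821, 0.2447]
ee_rot: [[0.762, 0.648, 0.0], [0.648, -0.762, 0.0], [0.0, 0.0, -1.0]]
force: [-0.1, 0.0, -0.1]
gripper_width: 0.0377
finger_force: 0.0
time: 7.87
eef_pos: [0.4751, -0.0821, 0.2447]
ee_rot: [[0.066, 0.998, 0.0], [0.998, -0.066, 0.0], [0.0, 0.0, -1.0]]
force: [0.8, -0.2, 0.2]
gripper_width: 0.0377
finger_force: 0.0
time: 8.53
eef_pos: [0.475, -0.0822, 0.2447]
ee_rot: [[0.001, 1.0, 0.0], [1.0, -0.001, -0.0], [-0.0, 0.0, -1.0]]
force: [-0.3, -0.3, 0.9]
gripper_width: 0.0374
finger_force: 0.0
time: 9.2
eef_pos: [0.4744, -0.0822, 0.2445]
ee_rot: [[0.001, 1.0, -0.002], [1.0, -0.001, 0.0], [0.0, -0.002, -1.0]]
force: [-4.9, -1.0, 4.1]
gripper_width: 0.0199
finger_force: 4.0
time: 9.87
eef_pos: [0.4744, -0.0822, 0.2445]
ee_rot: [[0.001, 1.0, -0.002], [1.0, -0.001, 0.0], [0.0, -0.002, -1.0]]
force: [-3.6, -1.3, 3.7]
gripper_width: 0.0197
finger_force: 4.0
[ 0.47440831 -0.08220168  0.2444818 ] [[ 6.30057472e-04  9.99997381e-01 -2.20025438e-03]
 [ 9.99999792e-01 -6.29759831e-04  1.35966013e-04]
 [ 1.34580025e-04 -2.20033959e-03 -9.99997570e-01]] 0.019704267340042003 [-3.64376051 -1.27977678  3.68000972] [-0.15765636  0.83743584 -0.04928113]
```

```bash
cat >> h.py <<'E'
def rings():
    im,d=cam('top'); W=world('top',d)
    m=((W[...,2]>.0055)&(W[...,2]<.03)&(W[...,0]>.36)&(W[...,0]<.72)&(W[...,1]>.03)&(W[...,1]<.42)).astype(np.uint8)
    n,L,s,c=cv2.connectedComponentsWithStats(m)
    for i in range(1,n):
        if s[i,4]<60: continue
        p=W[L==i]; q=p[:,:2]*1000; e,r=cv2.minEnclosingCircle(q.astype(np.float32))
        a=(q.mean(0)-[.9,.5]); print('ring',np.round(a,1),np.round(np.array(e)-[.9,.5],1),'r',round(r,1),s[i,4],'z',round(np.percentile(p[:,2],90)*1000),np.median(im[L==i],0))
def st():
    o=bot.get_obs(); R=o['ee_rot']; g=o['eef_pos']+.18*R[:,2]
    print('t',round(o['time'],1),'tcp',np.round(o['eef_pos']*1000,1),'grasp',np.round(g*1000,1),'tip z',round((o['eef_pos']+.199*R[:,2])[2]*1000,1),'yaw',round(np.degrees(np.arctan2(R[1,0],R[0,0])),1),'tilt',np.round(R[:2,2],4),'w',round(o['gripper_width']*1000,1),'F',np.round(o['force'],1),'ff',round(o['finger_force'],1),'q6',round(o['qpos'][5]))
E
python3 -m crank '[0,0,0,0,0,0,0,0,0,0,0,0,0,0,0,0,0,0,0,0,-20,0,0,0,0,0,-60,0,0,0,0,0,-80,0,0,0,0,0,-80,0,0,0,0,0,-80,0,0,0]' -0.4 20 >/dev/null
python3 -c "
from h import *
st(); rings()"
```

```text
t 10.5 tcp [475.8 -82.4 326.2] grasp [476.7 -82.6 146.2] tip z 127.2 yaw 90.0 tilt [ 0.0046 -0.0013] w 65.5 F [-0.  -0.1 -0.3] ff 0.0 q6 -20
ring [660.8 117.9] [664.6 117.7] r 32.4 259 z 16 [147. 145. 139.]
ring [658.3 241.5] [658.4 241.6] r 23.0 171 z 14 [202. 204. 199.]
ring [647.9 338. ] [648.4 338.8] r 23.6 181 z 14 [ 70. 153.  77.]
ring [553.6 317.1] [552.9 317.9] r 23.3 177 z 15 [200. 145. 166.]
ring [553.9 224.8] [553.7 224.6] r 22.7 173 z 15 [203. 205. 205.]
ring [548.5 134.6] [548.5 134.7] r 22.7 169 z 15 [ 73. 153.  80.]
ring [421.7 249.8] [422.8 250. ] r 27.5 148 z 9 [204. 206. 204.]
ring [423.7 136.5] [423.5 136.6] r 22.9 183 z 14 [199. 197. 185.]
```

```bash
python3 -m crank '[29,27,0,0,0,0,58,54,0,0,0,0,87,81,0,0,0,0,116,108,0,0,0,0,145,135,0,0,0,0,174,162,0,0,0,0,200,186,0,0,0,0,200,186,0,0,0,0]' >/dev/null
python3 -m crank '[0,0,40,0,0,0,0,0,75,0,0,0,0,0,95,0,0,0,0,0,108,0,0,0,0,0,114,0,0,0,0,0,118,0,0,0,0,0,118,0,0,0,0,0,118,0,0,0]' >/dev/null
python3 -c "
from h import *
st()"
python3 -m crank '[0,0,0,0,0,0,0,0,0,0,0,0,0,0,0,0,0,0,0,0,0,0,0,0,0,0,0,0,0,0,0,0,0,0,0,0,0,0,0,0,0,0,0,0,0,0,0,0]' 1 10
python3 -c "
from h import *
st()"
```

```text
t 11.9 tcp [662.  117.5 208.1] grasp [662.5 117.5  28.1] tip z 9.1 yaw 89.9 tilt [0.0033 0.0002] w 65.6 F [0.1 0.1 0.2] ff 0.0 q6 3
time: 12.58
eef_pos: [0.6617, 0.1177, 0.2076]
ee_rot: [[0.001, 1.0, 0.002], [1.0, -0.001, 0.0], [0.0, 0.002, -1.0]]
force: [0.8, -0.1, 3.6]
gripper_width: 0.0437
finger_force: 10.0
t 12.6 tcp [661.7 117.7 207.6] grasp [662.1 117.7  27.6] tip z 8.6 yaw 90.0 tilt [0.002  0.0001] w 43.7 F [ 0.8 -0.1  3.6] ff 10.0 q6 3
```

```bash
python3 -m crank '[0,0,0,0,0,0,0,0,0,0,0,0,0,0,0,0,0,0.1,0,0,0,0,0,0.2,0,0,0,0,0,0.3,0,0,0,0,0,0.4,0,0,0,0,0,0.5,0,0,0,0,0,0.6]' -0.4 >/dev/null
python3 -m crank '[0,0,0,0,0,0.12,0,0,0,0,0,0.24,0,0,0,0,0,0.36,0,0,0,0,0,0.48,0,0,0,0,0,0.6,0,0,0,0,0,0.72,0,0,0,0,0,0.84,0,0,0,0,0,0.96]'  >/dev/null
python3 -m crank '[0,0,0,0,0,0.01,0,0,0,0,0,0.01,0,0,0,0,0,0.01,0,0,0,0,0,0.01,0,0,0,0,0,0.01,0,0,0,0,0,0.01,0,0,0,0,0,0.01,0,0,0,0,0,0.01]' >/dev/null
python3 -c "
from h import *
st()"
python3 -m crank '[0,0,0,0,0,0,0,0,0,0,0,0,0,0,0,0,0,0,0,0,0,0,0,0,0,0,0,0,0,0,0,0,0,0,0,0,0,0,0,0,0,0,0,0,0,0,0,0]' 1 30 >/dev/null
python3 -c "
from h import *
st()"
```

```text
t 14.6 tcp [661.2 117.6 206.7] grasp [661.2 117.6  26.7] tip z 7.7 yaw 0.0 tilt [ 0.0001 -0.    ] w 65.7 F [ 1.1 -0.7  0.2] ff 0.0 q6 93
t 15.2 tcp [661.2 117.7 206.7] grasp [661.2 117.7  26.7] tip z 7.7 yaw -0.0 tilt [0.0001 0.0002] w 42.1 F [ 0.2  1.2 -0.3] ff 30.0 q6 93
```

```bash
python3 -m crank '[0,0,-15,0,0,0,0,0,-35,0,0,0,0,0,-65,0,0,0,0,0,-95,0,0,0,0,0,-115,0,0,0,0,0,-115,0,0,0,0,0,-115,0,0,0,0,0,-115,0,0,0]' >/dev/null
python3 -m crank '[-15,16,0,0,0,0,-40,43,0,0,0,0,-67,71,0,0,0,0,-94,100,0,0,0,0,-121,129,0,0,0,0,-148,158,0,0,0,0,-172,183,0,0,0,0,-187.7,200,0,0,0,0]' >/dev/null
python3 -m crank '[0,0,0,0,0,0,0,0,0,0,0,0,0,0,0,0,0,0,0,0,0,0,0,0,0,0,0,0,0,0,0,0,0,0,0,0,0,0,0,0,0,0,0,0,0,0,0,0]' >/dev/null
python3 -c "
from h import *
st(); im,d=cam('scene'); save(im,'b1.png',(150,130,350,280),3)"
```

```text
t 17.2 tcp [473.7 -81.9 321.6] grasp [473.7 -81.9 141.6] tip z 122.6 yaw 0.1 tilt [-0.0001  0.0001] w 42.4 F [-0.4  0.3 -1.9] ff 30.0 q6 70
```

View pics/b1.png

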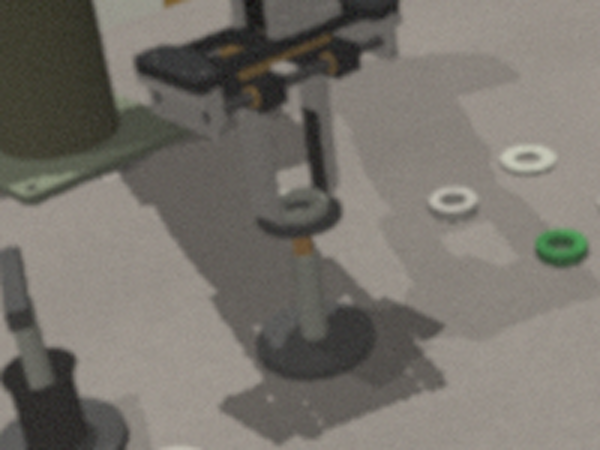

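The bearing hangs level at (300,212), right over the nut at (303,245). Lowering it now.

```bash
python3 -m crank '[0,0.4,5,0,0,0,0,0.4,12,0,0,0,0,0.4,20,0,0,0,0,0.4,30,0,0,0,0,0.4,40,0,0,0,0,0.4,50,0,0,0,0,0.4,50,0,0,0,0,0.4,50,0,0,0]' >/dev/null
python3 -c "
from h import *
st()"
python3 -m crank '[0,0,8,0,0,0,0,0,18,0,0,0,0,0,28,0,0,0,0,0,38,0,0,0,0,0,46,0,0,0,0,0,50,0,0,0,0,0,52.5,0,0,0,0,0,53.5,0,0,0]' >/dev/null
python3 -m crank '[0,0,0,0,0,0,0,0,0,0,0,0,0,0,0,0,0,0,0,0,0,0,0,0,0,0,0,0,0,0,0,0,0,0,0,0,0,0,0,0,0,0,0,0,0,0,0,0]' >/dev/null
python3 -c "
from h import *
st()"
```

```text
t 18.0 tcp [473.  -82.6 270.4] grasp [472.6 -82.5  90.4] tip z 71.4 yaw -0.0 tilt [-0.0024  0.0009] w 42.5 F [ 0.2  0.2 -0.9] ff 30.0 q6 70
t 19.3 tcp [473.5 -82.7 218.6] grasp [473.5 -82.7  38.6] tip z 19.6 yaw 0.0 tilt [-0.0001  0.0001] w 42.7 F [-3.7  1.2  5.8] ff 30.0 q6 70
```

```bash
python3 -m crank '[0,0,0,0,0,0,0,0,0,0,0,0,0,0,-0.5,0,0,0,0,0,-30,0,0,0,0,0,-65,0,0,0,0,0,-100,0,0,0,0,0,-100,0,0,0,0,0,-100,0,0,0]' -0.4 20 >/dev/null
python3 -c "
from h import *
st(); rings(); im,d=cam('scene'); W=world('scene',d); print(cen('scene',W,.4756,-.0845,.02,.032,.04))"
python3 -m crank '[-10,-40,0,0,0,0,-20,-80,0,0,0,0,-30,-120,0,0,0,0,-40,-160,0,0,0,0,-47,-195,0,0,0,0,-50,-219,0,0,0,0,-50,-219,0,0,0,0,-50,-219,0,0,0]' >/dev/null
python3 -c "
from h import *
st()"
```

```text
t 20.0 tcp [474.7 -83.2 320.8] grasp [475.9 -83.6 140.8] tip z 121.8 yaw 0.0 tilt [ 0.0065 -0.0024] w 65.4 F [ 0.3  1.1 -0.2] ff 0.0 q6 70
ring [658.6 241.4] [658.5 241.7] r 22.7 172 z 14 [201.  203.5 199.5]
ring [648.  338.2] [648.4 338.6] r 23.1 174 z 15 [ 70. 154.  76.]
ring [553.7 317.5] [553.5 317.9] r 23.3 176 z 15 [200. 144. 164.]
ring [553.9 224.8] [554.4 224.8] r 23.0 175 z 14 [204. 206. 205.]
ring [548.3 134.4] [548.7 134.4] r 22.6 172 z 14 [ 74.  152.5  80. ]
ring [422.6 243.4] [423.2 250.2] r 27.2 110 z 8 [204. 207. 205.]
ring [423.5 136.9] [423.4 136.7] r 22.7 180 z 14 [199.  198.5 185.5]
(array([480. , -88.1, 474.8, -84.6,  22.3]), 150)
t 20.1 tcp [473.1 -82.7 317.4] grasp [472.9 -82.6 137.4] tip z 118.4 yaw -0.0 tilt [-0.0009  0.0003] w 66.1 F [-0.6 -0.3  0.2] ff 0.0 q6 70validation failed for argument at $...
```

```bash
python3 -m crank '[-10,-40,0,0,0,0,-20,-80,0,0,0,0,-30,-120,0,0,0,0,-40,-160,0,0,0,0,-47,-195,0,0,0,0,-50,-219,0,0,0,0,-50,-219,0,0,0,0,-50,-219,0,0,0,0]' 
python3 -c "
from h import *
st()"
```

```text
time: 20.73
eef_pos: [0.4224, 0.1371, 0.3163]
ee_rot: [[1.0, 0.003, -0.004], [0.003, -1.0, -0.001], [-0.004, 0.001, -1.0]]
force: [-0.1, 0.5, 0.3]
gripper_width: 0.0657
finger_force: 0.0
t 20.7 tcp [422.4 137.1 316.3] grasp [421.8 137.  136.3] tip z 117.3 yaw 0.2 tilt [-0.0036 -0.0008] w 65.7 F [-0.1  0.5  0.3] ff 0.0 q6 97
```

```bash
python3 -m crank '[0,0,40,0,0,0,0,0,80,0,0,0,0,0,100,0,0,0,0,0,110,0,0,0,0,0,116,0,0,0,0,0,116,0,0,0,0,0,116,0,0,0,0,0,116,0,0,0]' >/dev/null
python3 -m crank '[0,0,0,0,0,0,0,0,0,0,0,0,0,0,0,0,0,0,0,0,0,0,0,0,0,0,0,0,0,0,0,0,0,0,0,0,0,0,0,0,0,0,0,0,0,0,0,0]' 1 25 >/dev/null
python3 -c "
from h import *
st()"
python3 -m crank '[0,0,-15,0,0,0,0,0,-35,0,0,0,0,0,-65,0,0,0,0,0,-95,0,0,0,0,0,-115,0,0,0,0,0,-115,0,0,0,0,0,-115,0,0,0,0,0,-115,0,0,0]' >/dev/null
python3 -c "
from h import *
st()"
```

```text
t 22.1 tcp [423.9 136.4 202.8] grasp [424.1 136.4  22.8] tip z 3.8 yaw 0.0 tilt [0.0011 0.0002] w 45.0 F [-0.8  0.4  5.5] ff 25.0 q6 97
t 22.7 tcp [422.6 136.2 315.7] grasp [422.1 136.1 135.7] tip z 116.7 yaw 0.0 tilt [-0.0027 -0.0003] w 45.4 F [-0.5 -0.8 -0.5] ff 25.0 q6 97
```

```bash
python3 -m crank '[5,20,0,0,0,0,14,60,0,0,0,0,23,100,0,0,0,0,32,140,0,0,0,0,41,180,0,0,0,0,48,210,0,0,0,0,50.5,219,0,0,0,0,50.5,219,0,0,0,0]' >/dev/null
python3 -m crank '[0,0,0,0,0,0,0,0,0,0,0,0,0,0,0,0,0,0,0,0,0,0,0,0,0,0,0,0,0,0,0,0,0,0,0,0,0,0,0,0,0,0,0,0,0,0,0,0]' >/dev/null
python3 -c "
from h import *
st()"
```

```text
t 24.1 tcp [474.  -82.5 317.3] grasp [474.  -82.5 137.3] tip z 118.3 yaw 0.0 tilt [ 0.0003 -0.0001] w 45.3 F [0.5 0.1 0.4] ff 25.0 q6 70
```

```bash
python3 -m crank '[0,0,5,0,0,0,0,0,12,0,0,0,0,0,20,0,0,0,0,0,30,0,0,0,0,0,40,0,0,0,0,0,50,0,0,0,0,0,50,0,0,0,0,0,50,0,0,0]' >/dev/null
python3 -c "
from h import *
st()"
python3 -m crank '[0,0,8,0,0,0,0,0,18,0,0,0,0,0,28,0,0,0,0,0,34,0,0,0,0,0,37,0,0,0,0,0,39,0,0,0,0,0,39.5,0,0,0,0,0,39.5,0,0,0]' >/dev/null
python3 -m crank '[0,0,0,0,0,0,0,0,0,0,0,0,0,0,0,0,0,0,0,0,0,0,0,0,0,0,0,0,0,0,0,0,0,0,0,0,0,0,0,0,0,0,0,0,0,0,0,0]' >/dev/null
python3 -c "
from h import *
st()"
```

```text
t 24.7 tcp [473.7 -82.7 266.2] grasp [473.3 -82.6  86.2] tip z 67.2 yaw -0.0 tilt [-0.002   0.0007] w 45.4 F [-0.7 -0.2 -0.1] ff 25.0 q6 70
t 26.1 tcp [473.7 -82.6 228.8] grasp [473.4 -82.5  48.8] tip z 29.8 yaw 0.0 tilt [-0.002   0.0006] w 45.0 F [-4.5  1.1 11.7] ff 25.0 q6 70
```

```bash
python3 -m crank '[0,0,-1,0,0,0,0,0,-1,0,0,0,0,0,-1,0,0,0,0,0,-30,0,0,0,0,0,-65,0,0,0,0,0,-93,0,0,0,0,0,-93,0,0,0,0,0,-93,0,0,0]' -0.35 20 >/dev/null
python3 -c "
from h import *
st(); rings(); im,d=cam('scene'); W=world('scene',d); print(cen('scene',W,.4756,-.0845,.03,.044,.04))"
python3 -m crank '[9,37,0,0,0,0,18,74,0,0,0,0,28,111,0,0,0,0,37,148,0,0,0,0,46,185,0,0,0,0,55,215,0,0,0,0,60,240,0,0,0,0,60,240,0,0,0,0]' >/dev/null -0.35 2>/dev/null; python3 -c "
from h import *
st()"
```

```text
t 26.7 tcp [474.7 -83.  322.3] grasp [475.4 -83.3 142.3] tip z 123.3 yaw 0.0 tilt [ 0.0041 -0.0015] w 63.3 F [ 0.6  0.5 -0.1] ff 0.0 q6 70
ring [658.4 241.4] [658.3 241. ] r 23.4 173 z 15 [201. 203. 200.]
ring [648.1 338. ] [648.  338.3] r 23.1 178 z 15 [ 70. 154.  77.]
ring [553.3 317.5] [553.5 317.9] r 22.9 178 z 14 [199.  143.5 165. ]
ring [553.9 224.9] [553.8 225.3] r 22.6 172 z 15 [204.  206.  205.5]
ring [548.2 134.7] [548.3 134.7] r 22.5 169 z 15 [ 74. 152.  80.]
ring [423.5 251.3] [423. 250.] r 27.6 160 z 9 [203. 205. 203.]
(array([478.5, -89. , 473.5, -84.3,  23.6]), 182)
t 27.5 tcp [ 533.6 -327.   317.8] grasp [ 533.2 -327.1  137.8] tip z 118.8 yaw -0.2 tilt [-0.0022 -0.0001] w 63.5 F [-0.6 -0.6  0.4] ff 0.0 q6 51
```

```bash
python3 -m crank '[1,-40,0,0,0,0,3,-80,0,0,0,0,4,-120,0,0,0,0,6,-160,0,0,0,0,7,-200,0,0,0,0,8,-240,0,0,0,0,9,-274,0,0,0,0,9,-274,0,0,0,0]' >/dev/null
python3 -m crank '[1,-40,0,0,0,0,3,-80,0,0,0,0,4,-120,0,0,0,0,6,-160,0,0,0,0,7,-200,0,0,0,0,8,-240,0,0,0,0,10,-274,0,0,0,0,10.5,-274,0,0,0,0]' >/dev/null
python3 -m crank '[0,0,0,0,0,0,0,0,0,0,0,0,0,0,0,0,0,0,0,0,0,0,0,0,0,0,0,0,0,0,0,0,0,0,0,0,0,0,0,0,0,0,0,0,0,0,0,0]' >/dev/null
python3 -c "
from h import *
st()"
```

```text
t 29.5 tcp [553.6 224.8 320.8] grasp [553.6 224.8 140.8] tip z 121.8 yaw -0.0 tilt [0.0002 0.0001] w 63.6 F [ 0.2 -0.4 -0.5] ff 0.0 q6 104
```

```bash
python3 -m crank '[0,0,40,0,0,0,0,0,80,0,0,0,0,0,104,0,0,0,0,0,113,0,0,0,0,0,118.5,0,0,0,0,0,118.5,0,0,0,0,0,118.5,0,0,0,0,0,118.5,0,0,0]' >/dev/null
python3 -m crank '[0,0,0,0,0,0,0,0,0,0,0,0,0,0,0,0,0,0,0,0,0,0,0,0,0,0,0,0,0,0,0,0,0,0,0,0,0,0,0,0,0,0,0,0,0,0,0,0]' 1 25 >/dev/null
python3 -c "
from h import *
st()"
python3 -m crank '[0,0,-15,0,0,0,0,0,-35,0,0,0,0,0,-65,0,0,0,0,0,-95,0,0,0,0,0,-116,0,0,0,0,0,-116,0,0,0,0,0,-116,0,0,0,0,0,-116,0,0,0]' >/dev/null
python3 -m crank '[-5,20,0,0,0,0,-14,55,0,0,0,0,-23,93,0,0,0,0,-32,131,0,0,0,0,-41,169,0,0,0,0,-51,207,0,0,0,0,-60,240,0,0,0,0,-64,250,0,0,0,0]' >/dev/null
python3 -m crank '[-10,37,0,0,0,0,-15,55,0,0,0,0,-15.4,57.4,0,0,0,0,-15.4,57.4,0,0,0,0,-15.4,57.4,0,0,0,0,-15.4,57.4,0,0,0,0,-15.4,57.4,0,0,0,0,-15.4,57.4,0,0,0,0]' >/dev/null
python3 -c "
from h import *
st()"
```

```text
t 30.8 tcp [553.9 225.4 203.1] grasp [554.1 225.5  23.1] tip z 4.1 yaw 0.0 tilt [0.0014 0.0004] w 44.5 F [0.4 0.2 5.6] ff 25.0 q6 104
t 32.8 tcp [474.3 -81.1 318. ] grasp [474.2 -81.1 138. ] tip z 119.0 yaw 0.1 tilt [-0.0002  0.0003] w 44.6 F [-0.3  0.7 -0.7] ff 25.0 q6 70
```

```bash
python3 -m crank '[0,1.2,3,0,0,0,0,1.2,8,0,0,0,0,1.2,16,0,0,0,0,1.2,26,0,0,0,0,1.2,36,0,0,0,0,1.2,45,0,0,0,0,1.2,45,0,0,0,0,1.2,45,0,0,0]' >/dev/null
python3 -c "
from h import *
st()"
python3 -m crank '[0,0,8,0,0,0,0,0,18,0,0,0,0,0,25,0,0,0,0,0,29,0,0,0,0,0,32,0,0,0,0,0,33,0,0,0,0,0,33.5,0,0,0,0,0,33.5,0,0,0]' >/dev/null
python3 -m crank '[0,0,0,0,0,0,0,0,0,0,0,0,0,0,0,0,0,0,0,0,0,0,0,0,0,0,0,0,0,0,0,0,0,0,0,0,0,0,0,0,0,0,0,0,0,0,0,0]' >/dev/null
python3 -c "
from h import *
st()"
```

```text
t 33.5 tcp [473.7 -83.3 272.1] grasp [473.3 -83.1  92.1] tip z 73.1 yaw -0.0 tilt [-0.0022  0.0008] w 44.4 F [-0.6  0.9 -0.3] ff 25.0 q6 70
t 34.8 tcp [473.7 -83.2 241. ] grasp [473.3 -83.   61. ] tip z 42.0 yaw 0.0 tilt [-0.0025  0.0006] w 44.9 F [-6.4  1.3 12.2] ff 25.0 q6 70
```

```bash
python3 -m crank '[0,0,-1,0,0,0,0,0,-1,0,0,0,0,0,-1,0,0,0,0,0,-30,0,0,0,0,0,-65,0,0,0,0,0,-80,0,0,0,0,0,-80,0,0,0,0,0,-80,0,0,0]' -0.35 20 >/dev/null
python3 -c "
from h import *
st(); rings(); im,d=cam('scene'); W=world('scene',d); print(cen('scene',W,.4756,-.0845,.042,.056,.04))"
python3 -m crank '[18,-32,0,0,0,0,36,-64,0,0,0,0,54,-96,0,0,0,0,72,-128,0,0,0,0,90,-160,0,0,0,0,108,-192,0,0,0,0,126,-224,0,0,0,0,126,-224,0,0,0,0]' >/dev/null
python3 -m crank '[18,-32,0,0,0,0,36,-64,0,0,0,0,54,-90,0,0,0,0,58,-100,0,0,0,0,58,-101,0,0,0,0,58,-101,0,0,0,0,58,-101,0,0,0,0,58,-101,0,0,0,0]' >/dev/null
python3 -c "
from h import *
st()"
```

```text
t 35.5 tcp [474.3 -83.5 320.1] grasp [474.6 -83.6 140.1] tip z 121.1 yaw -0.0 tilt [ 0.0019 -0.0007] w 63.5 F [-1.2  0.3 -0.6] ff 0.0 q6 70
ring [658.4 241.2] [658.5 241.6] r 22.7 171 z 15 [202. 204. 199.]
ring [648.2 338.3] [650.  338.9] r 24.8 175 z 14 [ 70. 153.  77.]
ring [553.5 317.4] [553.7 317.8] r 23.1 181 z 14 [200. 143. 165.]
ring [548.3 134.6] [548.5 134.8] r 22.8 169 z 14 [ 74. 152.  80.]
ring [422.  250.9] [422.7 249.9] r 27.6 159 z 9 [204. 207. 204.]
(array([478.9, -89.3, 473.4, -82.8,  24.7]), 179)
t 36.9 tcp [657.5 240.  319.2] grasp [657.2 239.8 139.2] tip z 120.2 yaw -0.1 tilt [-0.0016 -0.0009] w 63.5 F [-0.3 -0.4  0.3] ff 0.0 q6 103
```

```bash
python3 -m crank '[0,0,40,0,0,0,0,0,80,0,0,0,0,0,104,0,0,0,0,0,113,0,0,0,0,0,117,0,0,0,0,0,117,0,0,0,0,0,117,0,0,0,0,0,117,0,0,0]' >/dev/null
python3 -c "
from h import *
st()"
python3 -m crank '[0,0,0,0,0,0,0,0,0,0,0,0,0,0,0,0,0,0,0,0,0,0,0,0,0,0,0,0,0,0,0,0,0,0,0,0,0,0,0,0,0,0,0,0,0,0,0,0]' 1 25 >/dev/null
python3 -c "
from h import *
st()"
python3 -m crank '[0,0,-15,0,0,0,0,0,-35,0,0,0,0,0,-65,0,0,0,0,0,-95,0,0,0,0,0,-116,0,0,0,0,0,-116,0,0,0,0,0,-116,0,0,0,0,0,-116,0,0,0]' >/dev/null
python3 -m crank '[-9,15,0,0,0,0,-25,44,0,0,0,0,-43,76,0,0,0,0,-61,108,0,0,0,0,-79,140,0,0,0,0,-97,172,0,0,0,0,-115,204,0,0,0,0,-133,236,0,0,0,0]' >/dev/null
python3 -m crank '[-18,32,0,0,0,0,-36,64,0,0,0,0,-48,83,0,0,0,0,-51.3,88,0,0,0,0,-51.3,88,0,0,0,0,-51.3,88,0,0,0,0,-51.3,88,0,0,0,0,-51.3,88,0,0,0,0]' >/dev/null
python3 -c "
from h import *
st()"
```

```text
t 37.6 tcp [659.4 241.7 205.8] grasp [660.3 242.   25.8] tip z 6.8 yaw -0.0 tilt [0.0051 0.0012] w 63.5 F [0.3 0.6 0.1] ff 0.0 q6 103
t 38.3 tcp [658.5 241.8 203.8] grasp [658.8 241.9  23.8] tip z 4.8 yaw 0.0 tilt [0.0016 0.0005] w 45.3 F [-1.2 -0.3  5.6] ff 25.0 q6 103
t 40.3 tcp [474.2 -81.3 318.3] grasp [474.1 -81.2 138.3] tip z 119.3 yaw 0.1 tilt [-0.0005  0.0006] w 45.1 F [ 0.2  0.3 -0.4] ff 25.0 q6 70
```

```bash
python3 -m crank '[0,0.4,3,0,0,0,0,0.4,8,0,0,0,0,0.4,16,0,0,0,0,0.4,26,0,0,0,0,0.4,34,0,0,0,0,0.4,40,0,0,0,0,0.4,40,0,0,0,0,0.4,40,0,0,0]' >/dev/null
python3 -c "
from h import *
st()"
python3 -m crank '[0,0,8,0,0,0,0,0,14,0,0,0,0,0,19,0,0,0,0,0,22,0,0,0,0,0,24,0,0,0,0,0,25.5,0,0,0,0,0,26,0,0,0,0,0,26,0,0,0]' >/dev/null
python3 -m crank '[0,0,0,0,0,0,0,0,0,0,0,0,0,0,0,0,0,0,0,0,0,0,0,0,0,0,0,0,0,0,0,0,0,0,0,0,0,0,0,0,0,0,0,0,0,0,0,0]' >/dev/null
python3 -c "
from h import *
st()"
```

```text
t 40.9 tcp [473.5 -82.7 278. ] grasp [473.3 -82.6  98. ] tip z 79.0 yaw -0.0 tilt [-0.0014  0.0005] w 45.5 F [ 0.9  0.3 -0.7] ff 25.0 q6 70
t 42.3 tcp [473.6 -82.7 253.7] grasp [473.4 -82.6  73.7] tip z 54.7 yaw 0.0 tilt [-0.0012  0.0003] w 45.5 F [-3.3  1.1  7.9] ff 25.0 q6 70
```

```bash
python3 -m crank '[0,0,-1,0,0,0,0,0,-1,0,0,0,0,0,-1,0,0,0,0,0,-30,0,0,0,0,0,-55,0,0,0,0,0,-67,0,0,0,0,0,-67,0,0,0,0,0,-67,0,0,0]' -0.6 20 >/dev/null
python3 -c "
from h import *
st(); rings(); im,d=cam('scene'); W=world('scene',d); print(cen('scene',W,.4756,-.0845,.054,.068,.04))"
python3 -m crank '[-6,-40,0,0,0,0,-12,-80,0,0,0,0,-18,-120,0,0,0,0,-24,-160,0,0,0,0,-30,-200,0,0,0,0,-36,-240,0,0,0,0,-42,-275,0,0,0,0,-42,-275,0,0,0,0]' >/dev/null
python3 -m crank '[-6,-40,0,0,0,0,-9,-57,0,0,0,0,-9,-57.5,20,0,0,0,-9,-57.5,60,0,0,0,-9,-57.5,90,0,0,0,-9,-57.5,110,0,0,0,-9,-57.5,110,0,0,0,-9,-57.5,110,0,0,0]' >/dev/null
python3 -m crank '[0,0,0,0,0,0,0,0,0,0,0,0,0,0,0,0,0,0,0,0,0,0,0,0,0,0,0,0,0,0,0,0,0,0,0,0,0,0,0,0,0,0,0,0,0,0,0,0]' >/dev/null
python3 -c "
from h import *
st()"
```

```text
t 42.9 tcp [474.  -82.8 320. ] grasp [474.2 -82.9 140. ] tip z 121.0 yaw -0.0 tilt [ 0.0016 -0.0006] w 75.2 F [ 0.2 -0.3 -0.5] ff 0.0 q6 70
ring [647.9 337.9] [648.9 338.9] r 23.8 181 z 14 [ 70. 153.  76.]
ring [553.2 317.4] [551.7 319.3] r 24.3 177 z 14 [200. 143. 165.]
ring [548.2 134.6] [548.5 134.6] r 22.8 169 z 14 [ 73. 152.  79.]
ring [421.8 249.2] [422.8 249.9] r 27.4 162 z 9 [204. 206. 204.]
(array([479.6, -89.1, 473.4, -85.4,  23.9]), 188)
t 45.0 tcp [422.7 249.8 209.8] grasp [422.8 249.8  29.8] tip z 10.8 yaw 0.0 tilt [0.0002 0.0001] w 75.1 F [-0.3  0.8 -0.3] ff 0.0 q6 110
```

```bash
python3 -m crank '[0,0,5,0,0,0,0,0,8,0,0,0,0,0,9,0,0,0,0,0,9,0,0,0,0,0,9,0,0,0,0,0,9,0,0,0,0,0,9,0,0,0,0,0,9,0,0,0]' >/dev/null
python3 -m crank '[0,0,0,0,0,0,0,0,0,0,0,0,0,0,0,0,0,0,0,0,0,0,0,0,0,0,0,0,0,0,0,0,0,0,0,0,0,0,0,0,0,0,0,0,0,0,0,0]' 1 25 >/dev/null
python3 -c "
from h import *
st()"
python3 -m crank '[0,0,-15,0,0,0,0,0,-35,0,0,0,0,0,-65,0,0,0,0,0,-95,0,0,0,0,0,-117,0,0,0,0,0,-117,0,0,0,0,0,-117,0,0,0,0,0,-117,0,0,0]' >/dev/null
python3 -m crank '[3,20,0,0,0,0,8,50,0,0,0,0,14,90,0,0,0,0,20,130,0,0,0,0,26,170,0,0,0,0,32,210,0,0,0,0,38,250,0,0,0,0,42,275,0,0,0,0]' >/dev/null
python3 -m crank '[5,30,0,0,0,0,8,50,0,0,0,0,9,57,0,0,0,0,9,57,0,0,0,0,9,57,0,0,0,0,9,57,0,0,0,0,9,57,0,0,0,0,9,57,0,0,0,0]' >/dev/null
python3 -c "
from h import *
st(); im,d=cam('scene'); save(im,'w1.png',(150,130,350,280),3)"
```

```text
t 46.4 tcp [422.8 249.8 200.7] grasp [422.8 249.8  20.7] tip z 1.7 yaw 0.0 tilt [0.0001 0.0001] w 53.8 F [-0.3 -0.1 -0. ] ff 25.0 q6 110
t 48.4 tcp [473.5 -81.  317.5] grasp [473.5 -81.  137.5] tip z 118.5 yaw 0.1 tilt [-0.0004  0.0004] w 54.2 F [-0.4  0.7 -1.8] ff 25.0 q6 70
```

View pics/w1.png

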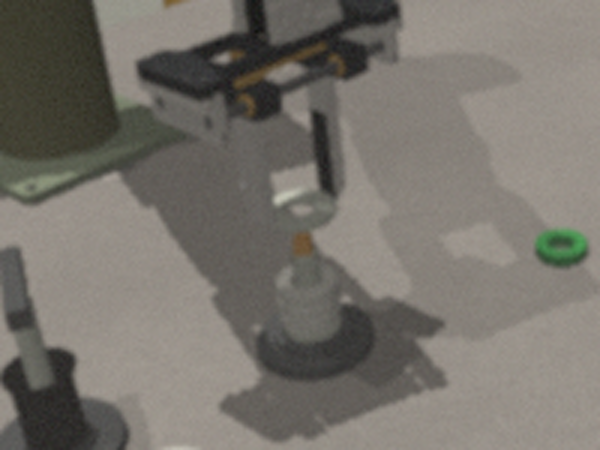

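The stack at (308,310) is neat, and the washer at (303,210) is held above the nut at (303,243).

```bash
python3 -m crank '[0.3,0.6,3,0,0,0,0.3,0.6,8,0,0,0,0.3,0.6,16,0,0,0,0.3,0.6,26,0,0,0,0.3,0.6,34,0,0,0,0.3,0.6,40,0,0,0,0.3,0.6,40,0,0,0,0.3,0.6,40,0,0,0]' >/dev/null
python3 -c "
from h import *
st()"
python3 -m crank '[0,0,5,0,0,0,0,0,9,0,0,0,0,0,12,0,0,0,0,0,14,0,0,0,0,0,15,0,0,0,0,0,15.5,0,0,0,0,0,15.5,0,0,0,0,0,15.5,0,0,0]' >/dev/null
python3 -m crank '[0,0,0,0,0,0,0,0,0,0,0,0,0,0,0,0,0,0,0,0,0,0,0,0,0,0,0,0,0,0,0,0,0,0,0,0,0,0,0,0,0,0,0,0,0,0,0,0]' >/dev/null
python3 -c "
from h import *
st()"
```

```text
t 49.1 tcp [473.8 -82.8 276.9] grasp [473.5 -82.7  96.9] tip z 77.9 yaw -0.0 tilt [-0.0016  0.0006] w 54.7 F [-0.5 -0.1 -0.1] ff 25.0 q6 70
t 50.4 tcp [474.  -82.8 262.7] grasp [473.9 -82.8  82.7] tip z 63.7 yaw 0.0 tilt [-0.0003  0.0001] w 54.5 F [-2.4 -0.1  5.1] ff 25.0 q6 70
```

```bash
python3 -m crank '[0,0,-1,0,0,0,0,0,-1,0,0,0,0,0,-1,0,0,0,0,0,-30,0,0,0,0,0,-55,0,0,0,0,0,-87,0,0,0,0,0,-87,0,0,0,0,0,-87,0,0,0]' -0.5 20 >/dev/null
python3 -c "
from h import *
st(); rings(); im,d=cam('scene'); W=world('scene',d); print(cen('scene',W,.4756,-.0845,.0635,.073,.04), cen('scene',W,.588,-.288,.075,.1,.04))"
python3 -m crank '[18,33,0,0,0,0,36,66,0,0,0,0,54,99,0,0,0,0,72,132,0,0,0,0,90,165,0,0,0,0,108,196,0,0,0,0,112.7,204.4,0,0,0,0,112.7,204.4,0,0,0,0]' >/dev/null
python3 -m crank '[0,0,30,0,0,0,0,0,60,0,0,0,0,0,80,0,0,0,0,0,95,0,0,0,0,0,103,0,0,0,0,0,103,0,0,0,0,0,103,0,0,0,0,0,103,0,0,0]' >/dev/null
python3 -m crank '[0,0,0,0,0,0,0,0,0,0,0,0,0,0,0,0,0,0,0,0,0,0,0,0,0,0,0,0,0,0,0,0,0,0,0,0,0,0,0,0,0,0,0,0,0,0,0,0]' >/dev/null
python3 -c "
from h import *
st()"
```

```text
t 51.1 tcp [474.9 -83.2 351.3] grasp [475.9 -83.5 171.3] tip z 152.3 yaw 0.0 tilt [ 0.0053 -0.002 ] w 70.8 F [-1.  -0.9  0. ] ff 0.0 q6 70
ring [647.8 338.2] [648.7 338.5] r 23.5 173 z 14 [ 70. 154.  77.]
ring [553.8 317.3] [553.6 317.9] r 23.0 178 z 15 [200.  143.5 165. ]
ring [548.3 134.3] [548.5 134.7] r 22.7 170 z 15 [ 73. 151.  78.]
(array([479.3, -88. , 474.8, -83.3,  28.6]), 235) (array([ 589.7, -289.9,  587.6, -289.1,   24.5]), 354)
t 53.2 tcp [ 586.7 -287.3  246.1] grasp [ 586.7 -287.3   66.1] tip z 47.1 yaw -0.0 tilt [-0.0001  0.0001] w 70.1 F [ 1.5  0.2 -0.7] ff 0.0 q6 56
```

```bash
python3 -m crank '[0,0,0,0,0,0,0,0,0,0,0,0,0,0,0,0,0,0,0,0,0,0,0,0,0,0,0,0,0,0,0,0,0,0,0,0,0,0,0,0,0,0,0,0,0,0,0,0]' 1 30 >/dev/null
python3 -c "
from h import *
st()"
python3 -m crank '[0,0,-15,0,0,0,0,0,-35,0,0,0,0,0,-65,0,0,0,0,0,-95,0,0,0,0,0,-115,0,0,0,0,0,-115,0,0,0,0,0,-115,0,0,0,0,0,-115,0,0,0]' >/dev/null
python3 -m crank '[-8,-14,0,0,0,0,-22,-40,0,0,0,0,-40,-73,0,0,0,0,-58,-106,0,0,0,0,-76,-139,0,0,0,0,-94,-172,0,0,0,0,-108,-197,0,0,0,0,-112.7,-205,0,0,0,0]' >/dev/null
python3 -m crank '[0,0,0,0,0,0,0,0,0,0,0,0,0,0,0,0,0,0,0,0,0,0,0,0,0,0,0,0,0,0,0,0,0,0,0,0,0,0,0,0,0,0,0,0,0,0,0,0]' >/dev/null
python3 -c "
from h import *
st()"
```

```text
t 53.9 tcp [ 586.8 -287.3  246.1] grasp [ 586.8 -287.4   66.1] tip z 47.1 yaw -0.0 tilt [ 0.0001 -0.0002] w 46.5 F [ 0.5 -0.8 -0.3] ff 30.0 q6 56
t 55.9 tcp [474.2 -82.6 361.1] grasp [474.2 -82.7 181.1] tip z 162.1 yaw -0.0 tilt [-0. -0.] w 46.4 F [ 0.1  0.5 -1.4] ff 30.0 q6 70
```

```bash
python3 -m crank '[0,-0.2,2,0,0,0,0,-0.2,6,0,0,0,0,-0.2,11,0,0,0,0,-0.2,16,0,0,0,0,-0.2,21,0,0,0,0,-0.2,26,0,0,0,0,-0.2,26,0,0,0,0,-0.2,26,0,0,0]' >/dev/null
python3 -c "
from h import *
st()"
python3 -m crank '[0,0,5,0,0,0,0,0,10,0,0,0,0,0,14,0,0,0,0,0,17,0,0,0,0,0,19,0,0,0,0,0,20.5,0,0,0,0,0,21.5,0,0,0,0,0,21.5,0,0,0]' >/dev/null
python3 -m crank '[0,0,0,0,0,0,0,0,0,0,0,0,0,0,0,0,0,0,0,0,0,0,0,0,0,0,0,0,0,0,0,0,0,0,0,0,0,0,0,0,0,0,0,0,0,0,0,0]' >/dev/null
python3 -c "
from h import *
st()"
```

```text
t 56.5 tcp [473.9 -82.  334.5] grasp [473.6 -81.9 154.5] tip z 135.5 yaw 0.0 tilt [-0.0012  0.0004] w 46.6 F [-0.5  0.7 -2.2] ff 30.0 q6 70
t 57.9 tcp [474.2 -82.1 314. ] grasp [474.2 -82.  134. ] tip z 115.0 yaw -0.0 tilt [0.0004 0.    ] w 46.5 F [-2.1  1.3  3.7] ff 30.0 q6 70
```

```bash
python3 -m crank '[0,0,0,0,0,0,0,0,0,0,0,0,0,0,0,0,0,0,0,0,-10,0,0,0,0,0,-40,0,0,0,0,0,-70,0,0,0,0,0,-70,0,0,0,0,0,-70,0,0,0]' -0.4 20 >/dev/null
python3 -m crank '[-8,28,0,0,0,-0.12,-16,56,0,0,0,-0.24,-24,84,0,0,0,-0.36,-32,112,0,0,0,-0.48,-40,140,0,0,0,-0.6,-48,168,0,0,0,-0.72,-54,185.8,0,0,0,-0.84,-54,185.8,0,0,0,-0.96]' 0.15 >/dev/null
python3 -m crank '[0,0,0,0,0,-0.12,0,0,0,0,0,-0.24,0,0,0,0,0,-0.36,0,0,0,0,0,-0.48,0,0,0,0,0,-0.6,0,0,0,0,0,-0.72,0,0,0,0,0,-0.84,0,0,0,0,0,-0.96]' >/dev/null
python3 -m crank '[0,0,0,0,0,-0.12,0,0,0,0,0,-0.24,0,0,0,0,0,-0.36,0,0,0,0,0,-0.48,0,0,0,0,0,-0.6,0,0,0,0,0,-0.72,0,0,0,0,0,-0.736,0,0,0,0,0,-0.736]' >/dev/null
python3 -c "
from h import *
st(); im,d=cam('scene'); save(im,'k1.png',(90,100,330,280),3)
W=world('scene',d); print(cen('scene',W,.476,-.0845,.14,.17,.04))
im,d=cam('top'); W=world('top',d); print(cen('top',W,.475,-.082,.14,.17,.04))"
```

```text
t 60.5 tcp [ 419.7 -267.6  382.5] grasp [ 419.4 -267.3  202.5] tip z 183.5 yaw 152.1 tilt [-0.0017  0.0015] w 39.9 F [-0.2  0.3  0.1] ff 0.0 q6 -105
(array([477.8, -85. , 476.6, -84.3,  24.4]), 249)
(array([475.8, -82.5, 475.6, -82.5,  23.4]), 140)
```

View pics/k1.png

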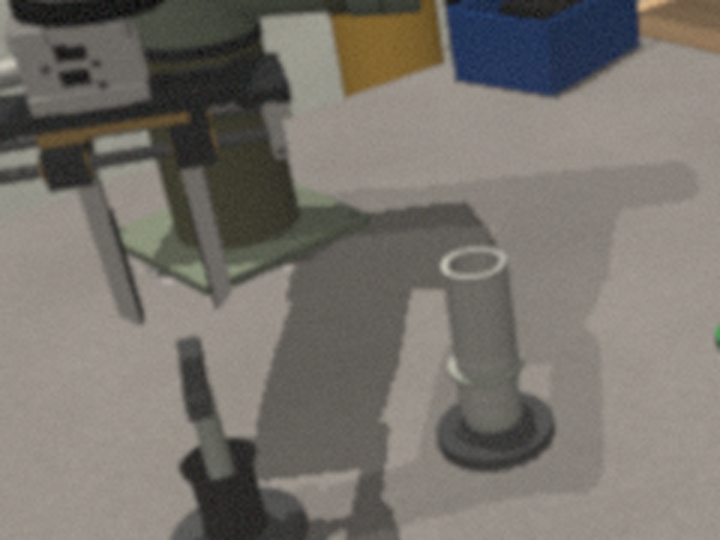

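The sleeve stands upright on the washer at (480,330), and the fingers straddle the key's bar at (190,350). Gripping the key next.

```bash
python3 -m crank '[0,0,20,0,0,0,0,0,35,0,0,0,0,0,45,0,0,0,0,0,52,0,0,0,0,0,55,0,0,0,0,0,55,0,0,0,0,0,55,0,0,0,0,0,55,0,0,0]' >/dev/null
python3 -m crank '[0,0,0,0,0,0,0,0,0,0,0,0,0,0,0,0,0,0,0,0,0,0,0,0,0,0,0,0,0,0,0,0,0,0,0,0,0,0,0,0,0,0,0,0,0,0,0,0]' 1 45 >/dev/null
python3 -m crank '[0,0,0,0,0,0,0,0,0,0,0,0,0,0,0,0,0,0,0,0,0,0,0,0,0,0,0,0,0,0,0,0,0,0,0,0,0,0,0,0,0,0,0,0,0,0,0,0]' >/dev/null
python3 -c "
from h import *
st()"
```

```text
t 62.6 tcp [ 420.1 -268.   328.8] grasp [ 420.1 -268.   148.8] tip z 129.8 yaw 152.2 tilt [ 0.0003 -0.0004] w 13.8 F [-0.2 -1.2  2.9] ff 45.0 q6 -105
```

```bash
python3 -m crank '[0,0,-3,0,0,0,0,0,-10,0,0,0,0,0,-22,0,0,0,0,0,-37,0,0,0,0,0,-53,0,0,0,0,0,-70,0,0,0,0,0,-80,0,0,0,0,0,-80,0,0,0]' >/dev/null
python3 -c "
from h import *
st()"
python3 -m crank '[0,0,-12,0,0,0,0,0,-30,0,0,0,0,0,-50,0,0,0,0,0,-70,0,0,0,0,0,-80,0,0,0,0,0,-80,0,0,0,0,0,-80,0,0,0,0,0,-80,0,0,0]' >/dev/null
python3 -c "
from h import *
st(); im,d=cam('scene'); save(im,'k2.png',(90,30,330,280),2.4)"
```

```text
t 63.3 tcp [ 420.6 -268.1  411.1] grasp [ 421.2 -268.6  231.1] tip z 212.1 yaw 152.2 tilt [ 0.0035 -0.0027] w 13.5 F [-0.   0.2 -2.3] ff 44.9 q6 -105
t 64.0 tcp [ 419.8 -267.6  486.9] grasp [ 419.3 -267.2  306.9] tip z 287.9 yaw 152.2 tilt [-0.0024  0.0023] w 13.9 F [-0.2  0.7 -3. ] ff 44.9 q6 -105
```

View pics/k2.png

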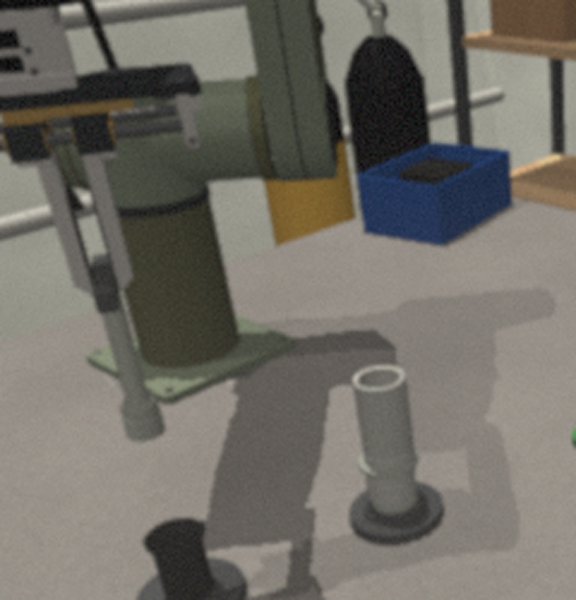

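The key hangs parallel to the fingers, with the socket at (143,415) in this crop. Carrying it over the sleeve.

```bash
python3 -m crank '[2,10,0,0,0,0,7,35,0,0,0,0,13,65,0,0,0,0,20,98,0,0,0,0,27,130,0,0,0,0,33,160,0,0,0,0,37,180,0,0,0,0,38.8,189.5,0,0,0,0]' >/dev/null
python3 -m crank '[0,0,0,0,0,0,0,0,0,0,0,0,0,0,0,0,0,0,0,0,0,0,0,0,0,0,0,0,0,0,0,0,0,0,0,0,0,0,0,0,0,0,0,0,0,0,0,0]' >/dev/null
python3 -c "
from h import *
st(); im,d=cam('scene'); save(im,'k3.png',(150,60,350,280),2.7)
W=world('scene',d); m=(np.hypot(W[...,0]-.476,W[...,1]+.0845)<.03); p=W[m]*1000
for a,b in((168,182),(183,192),(195,245)):
    q=p[(p[:,2]>a)&(p[:,2]<b)]; print(a,len(q), np.round(q.mean(0),1) if len(q) else '', np.round(cv2.minEnclosingCircle(q[:,:2].astype(np.float32)),0) if 0 else (np.round(q.min(0)),np.round(q.max(0))) if len(q) else '')"
```

```text
t 65.3 tcp [474.1 -82.6 488.7] grasp [474.1 -82.6 308.7] tip z 289.7 yaw 152.1 tilt [ 0. -0.] w 13.1 F [ 0.1  1.  -2.5] ff 44.9 q6 -82
168 73 [482.4 -91.3 176. ] (array([ 464., -100.,  169.]), array([489., -77., 182.]))
183 52 [482.  -90.7 187.3] (array([469., -99., 183.]), array([489., -74., 192.]))
195 211 [479.  -87.9 217.1] (array([462., -99., 196.]), array([489., -70., 245.]))
```

View pics/k3.png

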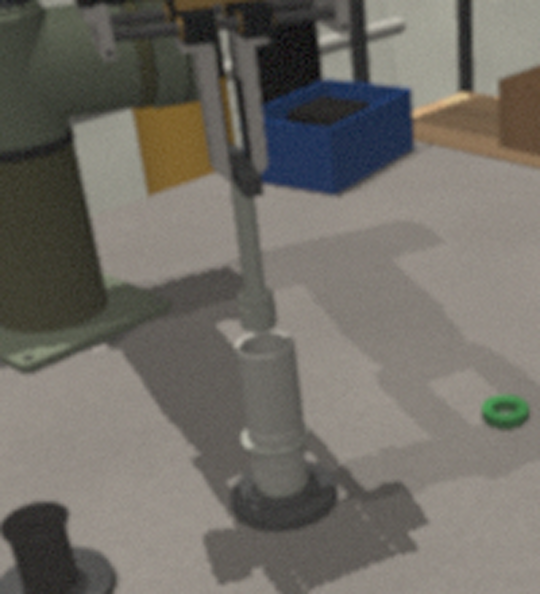

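The socket at (258,310) sits a little left of the sleeve's axis at (264,335), so I'll fit cylinders to the depth to measure the offset.

```bash
cat > fit.py <<'E'
from h import *
from scipy.optimize import least_squares
im,d=cam('scene'); W=world('scene',d)*1000
def fit(x,y,z0,z1,r,rr):
    m=(np.hypot(W[...,0]-x,W[...,1]-y)<rr)&(W[...,2]>z0)&(W[...,2]<z1); p=W[m]
    s=least_squares(lambda c:np.hypot(p[:,0]-c[0],p[:,1]-c[1])-r,[x-5,y+5],loss='soft_l1',f_scale=1.)
    return np.round(s.x,1),len(p)
def sil(z,r):  # silhouette centre perpendicular to view, by colour-free depth mask on rows
    pass
st()
import sys
print('sleeve',fit(476,-84.5,80,145,23.5,28),'sleeve_lo',fit(476,-84.5,72,110,23.5,28),'sleeve_hi',fit(476,-84.5,110,145,23.5,28))
print('socket',fit(476,-84.5,171,184,14,20),'shank',fit(476,-84.5,205,262,8,14))
E
python3 fit.py
```

```text
t 65.4 tcp [474.1 -82.4 488.7] grasp [474.1 -82.4 308.7] tip z 289.7 yaw 152.2 tilt [ 0. -0.] w 13.5 F [-1.1  0.3 -0.9] ff 44.9 q6 -82
sleeve (array([474.6, -82.7]), 632) sleeve_lo (array([474.4, -82.5]), 319) sleeve_hi (array([474.8, -82.9]), 377)
socket (array([474. , -84.1]), 83) shank (array([474.2, -83.8]), 211)
```

```bash
python3 -m crank '[0,0,6,0,0,0,0,0,13,0,0,0,0,0,21,0,0,0,0,0,29,0,0,0,0,0,37,0,0,0,0,0,45,0,0,0,0,0,50,0,0,0,0,0,50,0,0,0]' >/dev/null
python3 -c "
from h import *
st()"
python3 -m crank '[0,0,3,0,0,0,0,0,6,0,0,0,0,0,9,0,0,0,0,0,12,0,0,0,0,0,15,0,0,0,0,0,18,0,0,0,0,0,20,0,0,0,0,0,20,0,0,0]' >/dev/null
python3 -m crank '[0,0,0,0,0,0,0,0,0,0,0,0,0,0,0,0,0,0,0,0,0,0,0,0,0,0,0,0,0,0,0,0,0,0,0,0,0,0,0,0,0,0,0,0,0,0,0,0]' >/dev/null
python3 -c "
from h import *
st()"
```

```text
t 66.1 tcp [473.7 -82.  436.7] grasp [473.2 -81.8 256.7] tip z 237.7 yaw 152.2 tilt [-0.0032  0.0012] w 13.7 F [-0.8  0.  -3. ] ff 44.9 q6 -82
t 67.4 tcp [474.2 -82.1 418.7] grasp [474.2 -82.2 238.7] tip z 219.7 yaw 152.2 tilt [ 0.0001 -0.    ] w 13.4 F [ 0.1  0.4 -1.8] ff 44.9 q6 -82
```

```bash
python3 -m crank '[0,0,1,0,0,0,0,0,2,0,0,0,0,0,3,0,0,0,0,0,4,0,0,0,0,0,5,0,0,0,0,0,5,0,0,0,0,0,5,0,0,0,0,0,5,0,0,0]' >/dev/null
python3 -c "
from h import *
st()"
```

```text
t 68.1 tcp [474.5 -82.3 414.8] grasp [474.8 -82.4 234.8] tip z 215.8 yaw 152.2 tilt [ 0.0019 -0.0008] w 13.4 F [-0.4 -0.4  5.1] ff 45.0 q6 -82
```

```bash
python3 -m crank '[0,0,0.5,0,0,0.05,0,0,0.5,0,0,0.1,0,0,0.5,0,0,0.15,0,0,0.5,0,0,0.2,0,0,0.5,0,0,0.25,0,0,0.5,0,0,0.3,0,0,0.5,0,0,0.35,0,0,0.5,0,0,0.35]' >/dev/null
python3 -c "
from h import *
st(); print(bot.get_obs()['wrist_torque'])"
```

```text
t 68.8 tcp [473.9 -82.  412. ] grasp [473.6 -81.8 232. ] tip z 213.0 yaw 132.1 tilt [-0.0017  0.001 ] w 13.7 F [-0.   0.2 -2. ] ff 44.9 q6 -62
[ 0.07731292 -0.19395109 -0.02544916]
```

```bash
python3 -m crank '[0,0,1,0,0,0,0,0,2,0,0,0,0,0,3,0,0,0,0,0,4,0,0,0,0,0,5,0,0,0,0,0,6,0,0,0,0,0,6.5,0,0,0,0,0,6.5,0,0,0]' >/dev/null
python3 -m crank '[0,0,0,0,0,0,0,0,0,0,0,0,0,0,0,0,0,0,0,0,0,0,0,0,0,0,0,0,0,0,0,0,0,0,0,0,0,0,0,0,0,0,0,0,0,0,0,0]' >/dev/null
python3 -c "
from h import *
st(); print(bot.get_obs()['wrist_torque'])"
```

```text
t 70.1 tcp [474.2 -82.1 406.7] grasp [474.2 -82.1 226.7] tip z 207.7 yaw 132.1 tilt [0. 0.] w 13.1 F [-0.1 -0.1 -2.2] ff 44.9 q6 -62
[-0.077097   -0.11119132  0.02086662]
```

```bash
for i in 1 2 3; do python3 -m crank '[0,0,0.3,0,0,0.05,0,0,0.3,0,0,0.1,0,0,0.3,0,0,0.15,0,0,0.3,0,0,0.2,0,0,0.3,0,0,0.25,0,0,0.3,0,0,0.3,0,0,0.3,0,0,0.35,0,0,0.3,0,0,0.4]' >/dev/null
python3 -c "
from h import *
st(); print(np.round(bot.get_obs()['wrist_torque'],3),bot.get_obs()['tau'][5])"; done
```

```text
t 70.8 tcp [474.4 -82.  406.5] grasp [474.6 -81.9 226.5] tip z 207.5 yaw 109.1 tilt [0.0013 0.0006] w 13.8 F [ 0.7  1.2 -1.8] ff 44.9 q6 -39
[ 0.122 -0.411  0.017] -0.4276170674711466
t 71.4 tcp [474.5 -82.1 406.4] grasp [474.8 -82.1 226.4] tip z 207.4 yaw 86.2 tilt [ 0.0017 -0.0001] w 13.5 F [ 0.8 -0.3 -3. ] ff 44.9 q6 -16
[ 0.031 -0.339  0.023] -0.4281049221754074
t 72.1 tcp [474.5 -82.2 406.4] grasp [474.9 -82.4 226.4] tip z 207.4 yaw 63.2 tilt [ 0.0019 -0.0007] w 13.5 F [ 1.3 -0.3 -0.5] ff 44.9 q6 7
[-0.131 -0.207  0.058] -0.427885539829731
```

```bash
for i in 1 2 3 4; do python3 -m crank '[0,0,0,0,0,0.03,0,0,0,0,0,0.06,0,0,0,0,0,0.09,0,0,0,0,0,0.12,0,0,0,0,0,0.15,0,0,0,0,0,0.15,0,0,0,0,0,0.15,0,0,0,0,0,0.15]' >/dev/null
python3 -c "
from h import *
st(); print(np.round(bot.get_obs()['wrist_torque'],3),bot.get_obs()['tau'][5])"; done
```

```text
t 72.8 tcp [474.5 -82.3 406.4] grasp [474.8 -82.4 226.4] tip z 207.4 yaw 54.8 tilt [ 0.0016 -0.0007] w 13.6 F [ 0.2 -0.   0.5] ff 44.9 q6 15
[-0.214 -0.315  0.026] 0.04587063565850258
t 73.4 tcp [474.4 -82.3 406.3] grasp [474.7 -82.4 226.3] tip z 207.3 yaw 46.2 tilt [ 0.0014 -0.0007] w 13.7 F [ 0.7 -0.4  0.7] ff 44.9 q6 24
[-0.338 -0.324  0.058] 0.04470188752748072
t 74.1 tcp [474.4 -82.3 406.2] grasp [474.6 -82.4 226.2] tip z 207.2 yaw 37.6 tilt [ 0.001  -0.0006] w 13.4 F [ 1.4 -0.8  2.4] ff 44.9 q6 32
[-0.4   -0.321  0.042] 0.03699349821545184
t 74.8 tcp [474.3 -82.3 406.1] grasp [474.4 -82.4 226.1] tip z 207.1 yaw 29.0 tilt [ 0.0008 -0.0006] w 14.0 F [ 0.8 -1.4  2.6] ff 45.0 q6 41
[-0.532 -0.276  0.043] 0.07758521474897861
```

```bash
for i in 1 2 3; do python3 -m crank '[0,0,0,0,0,0.03,0,0,0,0,0,0.06,0,0,0,0,0,0.09,0,0,0,0,0,0.12,0,0,0,0,0,0.12,0,0,0,0,0,0.12,0,0,0,0,0,0.12,0,0,0,0,0,0.12]' >/dev/null
python3 -c "
from h import *
st(); print(np.round(bot.get_obs()['wrist_torque'],3),bot.get_obs()['tau'][5])"; done
```

```text
t 75.4 tcp [474.2 -82.2 405.8] grasp [474.2 -82.3 225.8] tip z 206.8 yaw 22.2 tilt [ 0.0002 -0.0004] w 13.4 F [ 1.5 -1.9  2.2] ff 45.0 q6 48
[-0.661 -0.386  0.227] 0.18402631860226393
t 76.1 tcp [474.2 -82.2 405.7] grasp [474.2 -82.3 225.7] tip z 206.7 yaw 15.3 tilt [-0.     -0.0002] w 13.4 F [ 1.1 -2.5  1.2] ff 45.0 q6 55
[-0.765 -0.326  0.282] 0.27281214483082294
t 76.8 tcp [474.1 -82.2 405.6] grasp [474.  -82.2 225.6] tip z 206.6 yaw 8.4 tilt [-0.0004 -0.    ] w 13.6 F [ 1.  -3.3  0.3] ff 45.0 q6 61
[-0.903 -0.269  0.039] 0.05417070351541042
```

```bash
python3 - <<'E'
from h import *
st()
for n in('top','scene'):
    im,d=cam(n); save(im,n+'n.png',(230,20,400,150) if n=='scene' and 0 else ((160,60,330,230) if n=='scene' else (290,180,410,300)),3.3)
    a=cv2.imread('pics/'+n+'n.png'); a=cv2.resize(a,(400,400)); globals()[n]=a
cv2.imwrite('pics/n1.png',np.hstack([top,scene]))
E
```

```text
t 76.8 tcp [474.1 -82.2 405.6] grasp [474.  -82.2 225.6] tip z 206.6 yaw 8.4 tilt [-0.0004 -0.    ] w 13.6 F [ 1.  -3.3  0.3] ff 45.0 q6 61
```

View pics/n1.png

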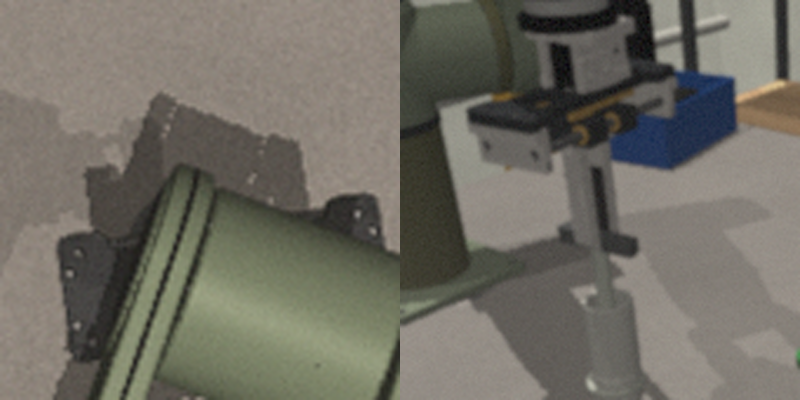

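```bash
cat > bar.py <<'E'
from h import *
import sys
z0,z1=map(float,sys.argv[1:3]); cx,cy=map(float,sys.argv[3:5])
st(); im,d=cam('scene'); W=world('scene',d)*1000
r=np.hypot(W[...,0]-cx,W[...,1]-cy)
m=(r<46)&(r>16)&(W[...,2]>z0)&(W[...,2]<z1); p=W[m][:,:2]
print(len(p)); q=p-[cx,cy]; 
u=np.linalg.svd(p-p.mean(0))[2][0]; print('bar yaw',np.degrees(np.arctan2(u[1],u[0])),'span',np.ptp(p@u),p.mean(0))
for s in p[np.argsort(p@u)][[2,len(p)//4,len(p)//2,-3]]: print(np.round(s,1))
E
python3 bar.py 203 222 476 -84.5
```

```text
t 76.9 tcp [474.1 -82.2 405.6] grasp [474.  -82.2 225.6] tip z 206.6 yaw 8.4 tilt [-0.0004 -0.    ] w 13.7 F [ 1.3 -3.2  1.8] ff 45.0 q6 61
204
bar yaw 11.749667324731762 span 80.80741486010419 [483.67782109 -86.7068661 ]
[437.6 -95.4]
[452.1 -93. ]
[496.3 -85.3]
[513.2 -73.3]
```

```bash
for i in 1 2; do python3 -m crank '[0,0,0,0,0,0.02,0,0,0,0,0,0.04,0,0,0,0,0,0.06,0,0,0,0,0,0.08,0,0,0,0,0,0.1,0,0,0,0,0,0.1,0,0,0,0,0,0.1,0,0,0,0,0,0.1]' >/dev/null
python3 -c "
from h import *
print(np.round(bot.get_obs()['wrist_torque'],3),bot.get_obs()['tau'][5])"; python3 bar.py 203 222 476 -84.5;  done
```

```text
[-0.924 -0.26  -0.004] -0.016391932731494308
t 77.6 tcp [474.1 -82.1 405.5] grasp [474.  -82.1 225.5] tip z 206.5 yaw 2.6 tilt [-0.0004  0.0001] w 13.7 F [ 0.3 -2.5 -1.5] ff 45.0 q6 67
184
bar yaw 6.768051018388778 span 83.05616523375153 [486.45945331 -87.02066105]
[436.2 -90.4]
[ 469.4 -102.6]
[497.4 -89.1]
[515.5 -87.1]
[-0.941 -0.103 -0.045] -0.010761910525616258
t 78.3 tcp [474.1 -82.2 405.5] grasp [474.  -82.2 225.5] tip z 206.5 yaw -3.1 tilt [-0.0006  0.0001] w 13.5 F [ 0.1 -2.9 -3.5] ff 45.0 q6 73
176
bar yaw 3.0243535758475404 span 81.37034629154715 [490.46799488 -88.04049602]
[436.  -87.7]
[ 481.7 -101.9]
[497.9 -87.9]
[515.1 -92.1]
```

```bash
for i in 1 2 3 4; do python3 -m crank '[0,0,0,0,0,0.02,0,0,0,0,0,0.04,0,0,0,0,0,0.06,0,0,0,0,0,0.08,0,0,0,0,0,0.1,0,0,0,0,0,0.1,0,0,0,0,0,0.1,0,0,0,0,0,0.1]' >/dev/null
python3 -c "
from h import *
print(np.round(bot.get_obs()['wrist_torque'],3),bot.get_obs()['tau'][5]);st()";  done
```

```text
[-0.995  0.008  0.023] -0.004013102006865665
t 79.0 tcp [474.1 -82.2 405.6] grasp [474.  -82.1 225.6] tip z 206.6 yaw -8.8 tilt [-0.0004  0.0001] w 13.2 F [ 0.  -3.6 -3.5] ff 45.0 q6 79
[-0.946  0.157 -0.022] -0.0180574954720214
t 79.7 tcp [474.1 -82.1 405.8] grasp [474.1 -82.1 225.8] tip z 206.8 yaw -14.6 tilt [-0.0001  0.    ] w 13.5 F [-0.4 -3.  -3.3] ff 45.0 q6 84
[-0.777  0.173 -0.003] -0.0016012255218811333
t 80.3 tcp [474.2 -82.1 405.8] grasp [474.3 -82.1 225.8] tip z 206.8 yaw -20.3 tilt [0.0002 0.0001] w 13.6 F [-0.4 -2.7 -2.6] ff 45.0 q6 90
[-0.625 -0.     0.018] 0.00025171387278533075
t 81.0 tcp [474.2 -82.1 405.8] grasp [474.3 -82.1 225.8] tip z 206.8 yaw -26.0 tilt [0.0003 0.0001] w 13.6 F [ 0.8 -1.9 -3.2] ff 45.0 q6 96
```

```bash
python3 bar.py 203 222 476 -84.5; python3 - <<'E'
from h import *
im,d=cam('scene'); save(im,'n2.png',(190,120,300,230),5)
E
```

```text
t 81.0 tcp [474.2 -82.1 405.8] grasp [474.3 -82.1 225.8] tip z 206.8 yaw -26.0 tilt [0.0003 0.0001] w 13.6 F [ 0.8 -1.9 -3.2] ff 45.0 q6 96
134
bar yaw -27.47000428200252 span 77.50002060095153 [494.90536021 -93.35152486]
[447.4 -67.2]
[ 476.5 -100.7]
[ 498.3 -102. ]
[513.8 -96.4]
```

View pics/n2.png

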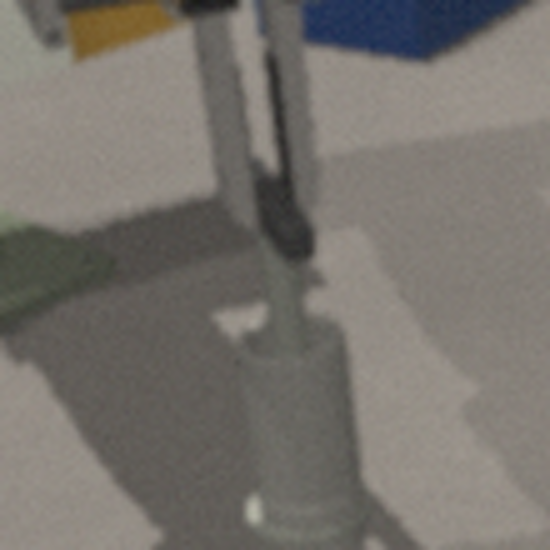

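```bash
for i in 1 2 3 4 5; do python3 -m crank '[0,0,0,0,0,0.02,0,0,0,0,0,0.04,0,0,0,0,0,0.06,0,0,0,0,0,0.08,0,0,0,0,0,0.1,0,0,0,0,0,0.1,0,0,0,0,0,0.1,0,0,0,0,0,0.1]' >/dev/null
python3 -c "
from h import *
print(np.round(bot.get_obs()['wrist_torque'],3),bot.get_obs()['tau'][5]);st()";  done
```

```text
[-0.242  0.055 -0.016] -0.00017354288502247073
t 81.8 tcp [474.1 -82.  405.6] grasp [474.  -81.9 225.6] tip z 206.6 yaw -31.7 tilt [-0.0004  0.0005] w 13.4 F [-0.5 -1.4 -3. ] ff 44.9 q6 102
[-0.224  0.079  0.008] 0.009502528700977564
t 82.5 tcp [474.2 -82.2 405.7] grasp [474.1 -82.2 225.7] tip z 206.7 yaw -37.5 tilt [-0.0001  0.    ] w 13.4 F [-1.  -0.9 -2. ] ff 44.9 q6 107
[-0.511  0.153  0.019] 0.017073997878469527
t 83.1 tcp [474.2 -82.2 405.8] grasp [474.1 -82.3 225.8] tip z 206.8 yaw -43.2 tilt [-0.0001 -0.0002] w 13.3 F [ 0.5 -2.1 -2.4] ff 44.9 q6 113
[-0.601  0.414  0.004] 0.02120893041137606
t 83.8 tcp [474.1 -82.2 405.7] grasp [474.  -82.2 225.7] tip z 206.7 yaw -48.9 tilt [-0.0004 -0.0001] w 13.4 F [-1.7 -2.6 -2. ] ff 45.0 q6 119
[-0.576  0.598  0.015] 0.051718633621931076
t 84.5 tcp [474.1 -82.2 405.6] grasp [474.  -82.1 225.6] tip z 206.6 yaw -54.7 tilt [-0.0004  0.    ] w 13.5 F [-1.5 -2.9 -2. ] ff 45.0 q6 125
```

```bash
for i in 1 2 3 4; do python3 -m crank '[0,0,0,0,0,0.02,0,0,0,0,0,0.04,0,0,0,0,0,0.06,0,0,0,0,0,0.06,0,0,0,0,0,0.06,0,0,0,0,0,0.06,0,0,0,0,0,0.06,0,0,0,0,0,0.06]' >/dev/null
python3 -c "
from h import *
print(np.round(bot.get_obs()['wrist_torque'],3),bot.get_obs()['tau'][5]);st()";  done
```

```text
[-0.604  0.698  0.063] 0.04948700778186321
t 85.1 tcp [474.1 -82.1 405.7] grasp [474.1 -82.1 225.7] tip z 206.7 yaw -58.1 tilt [-0.0003  0.0001] w 13.4 F [-2.4 -1.5 -2.7] ff 45.0 q6 128
[-0.506  0.751  0.104] 0.10741998441517353
t 85.8 tcp [474.1 -82.1 405.7] grasp [474.1 -82.1 225.7] tip z 206.7 yaw -61.5 tilt [-0.0002  0.0001] w 13.4 F [-2.8 -1.1 -2.5] ff 45.0 q6 131
[-0.479  0.837  0.171] 0.1537819392979145
t 86.5 tcp [474.2 -82.1 405.7] grasp [474.2 -82.1 225.7] tip z 206.7 yaw -65.0 tilt [-0.  0.] w 13.8 F [-2.5 -1.8 -2.2] ff 45.0 q6 135
[-0.307  0.704  0.094] 0.1163363317027688
t 87.1 tcp [474.2 -82.1 405.8] grasp [474.3 -82.1 225.8] tip z 206.8 yaw -68.4 tilt [0.0002 0.0001] w 13.6 F [-2.6 -1.3 -3.2] ff 45.0 q6 138
```

```bash
python3 -m crank '[0,0,0,0,0,-0.05,0,0,0,0,0,-0.1,0,0,0,0,0,-0.15,0,0,0,0,0,-0.2,0,0,0,0,0,-0.25,0,0,0,0,0,-0.3,0,0,0,0,0,-0.35,0,0,0,0,0,-0.35]' >/dev/null
python3 -c "
from h import *
print(np.round(bot.get_obs()['wrist_torque'],3),bot.get_obs()['tau'][5]);st()"
for i in 1 2 3 4 5; do python3 -m crank '[0,0,0,0,0,0.02,0,0,0,0,0,0.04,0,0,0,0,0,0.06,0,0,0,0,0,0.06,0,0,0,0,0,0.06,0,0,0,0,0,0.06,0,0,0,0,0,0.06,0,0,0,0,0,0.06]' >/dev/null
python3 -c "
from h import *
print(np.round(bot.get_obs()['wrist_torque'],3),bot.get_obs()['tau'][5]);st()";  done
```

```text
[-0.126  0.571  0.02 ] -0.3529771417379379
t 87.8 tcp [474.3 -82.  406. ] grasp [474.5 -81.9 226. ] tip z 207.0 yaw -48.3 tilt [0.0009 0.0006] w 13.4 F [-2.1 -0.5 -3.5] ff 45.0 q6 118
[-0.251  0.447 -0.013] 0.006822849973104894
t 88.5 tcp [474.3 -82.2 405.9] grasp [474.4 -82.2 225.9] tip z 206.9 yaw -51.8 tilt [ 0.0005 -0.    ] w 13.5 F [-2.4  0.1 -2.2] ff 45.0 q6 122
[-0.3    0.374 -0.029] 0.01137479703174904
t 89.1 tcp [474.2 -82.2 405.8] grasp [474.2 -82.2 225.8] tip z 206.8 yaw -55.2 tilt [ 0.0001 -0.0001] w 13.4 F [-1.3 -1.2 -0.9] ff 45.0 q6 125
[-0.345  0.492  0.029] 0.03873417153954506
t 89.8 tcp [474.1 -82.1 405.7] grasp [474.1 -82.1 225.7] tip z 206.7 yaw -58.7 tilt [-0.0002  0.    ] w 13.8 F [-0.6 -1.3 -1.8] ff 45.0 q6 129
[-0.367  0.498  0.112] 0.11425362434238195
t 90.5 tcp [474.1 -82.2 405.7] grasp [474.1 -82.2 225.7] tip z 206.7 yaw -62.1 tilt [-0.0002  0.    ] w 13.4 F [-1.8 -2.4 -3.1] ff 45.0 q6 132
[-0.34   0.519  0.135] 0.1252723066136241
t 91.1 tcp [474.1 -82.1 405.7] grasp [474.1 -82.1 225.7] tip z 206.7 yaw -65.5 tilt [-0.0001  0.0001] w 13.7 F [-2.  -0.9 -3.5] ff 45.0 q6 135
```

```bash
python3 -m crank '[0,0,0,0,0,-0.05,0,0,0,0,0,-0.1,0,0,0,0,0,-0.15,0,0,0,0,0,-0.2,0,0,0,0,0,-0.25,0,0,0,0,0,-0.25,0,0,-2,0,0,-0.25,0,0,-5,0,0,-0.25]' >/dev/null
python3 -m crank '[0,0,-8,0,0,0,0,0,-18,0,0,0,0,0,-30,0,0,0,0,0,-44,0,0,0,0,0,-58,0,0,0,0,0,-72,0,0,0,0,0,-82,0,0,0,0,0,-82,0,0,0]' >/dev/null
python3 -m crank '[0,0,0,0,0,0,0,0,0,0,0,0,0,0,0,0,0,0,0,0,0,0,0,0,0,0,0,0,0,0,0,0,0,0,0,0,0,0,0,0,0,0,0,0,0,0,0,0]' >/dev/null
python3 - <<'E'
from h import *
st(); R=bot.get_obs()['ee_rot']; p=bot.get_obs()['eef_pos']*1000
print('to holder',np.round(R.T@(np.array([420,-268.2,p[2]])-p),1))
exec(open('fit.py').read().split('st()')[1]) if 0 else None
E
sed -i 's/^st()$//' fit.py; python3 fit.py
```

```text
t 93.1 tcp [474.2 -82.2 492.6] grasp [474.1 -82.1 312.6] tip z 293.6 yaw -51.2 tilt [-0.0003  0.0001] w 12.9 F [ 0.3 -0.3 -2.1] ff 45.0 q6 121
to holder [111.1 158.7  -0. ]
sleeve (array([474.6, -82.7]), 633) sleeve_lo (array([474.4, -82.5]), 321) sleeve_hi (array([474.8, -82.8]), 380)
socket (array([474.3, -81.8]), 60) shank (array([474.3, -82. ]), 210)
```

```bash
python3 -m crank '[6,8,0,0,0,0,20,28,0,0,0,0,38,54,0,0,0,0,57,81,0,0,0,0,76,108,0,0,0,0,94,133,0,0,0,0,107,152,0,0,0,0,112.2,159.1,0,0,0,0]' >/dev/null
python3 -m crank '[0,0,15,0,0,0,0,0,30,0,0,0,0,0,45,0,0,0,0,0,60,0,0,0,0,0,75,0,0,0,0,0,83,0,0,0,0,0,85,0,0,0,0,0,85,0,0,0]' >/dev/null
python3 -m crank '[0,0,0,0,0,0,0,0,0,0,0,0,0,0,0,0,0,0,0,0,0,0,0,0,0,0,0,0,0,0,0,0,0,0,0,0,0,0,0,0,0,0,0,0,0,0,0,0]' >/dev/null
python3 - <<'E'
from h import *
st(); im,d=cam('scene'); a=im[130:290,110:270]; a=cv2.resize(a,(400,400),interpolation=cv2.INTER_CUBIC)
im,d=cam('top'); t0=np.load('top0.npz')['im']
c=proj('top',[.474,-.082,.1]); x,y=map(int,c); f=lambda I:cv2.resize(I[y-14:y+14,x-14:x+14],(400,400),interpolation=cv2.INTER_CUBIC)
print(c); cv2.imwrite('pics/p1.png',np.hstack([a,f(im)])[:,:,::-1]); cv2.imwrite('pics/t0nut.png',np.hstack([f(t0),f(im)])[:,:,::-1])
E
```

```text
t 95.2 tcp [ 420.4 -269.3  407.8] grasp [ 420.4 -269.3  227.8] tip z 208.8 yaw -51.2 tilt [0. 0.] w 13.5 F [-0.2 -0.7 -2. ] ff 45.0 q6 99
[347.6780944  255.64946373]
```

View pics/p1.png

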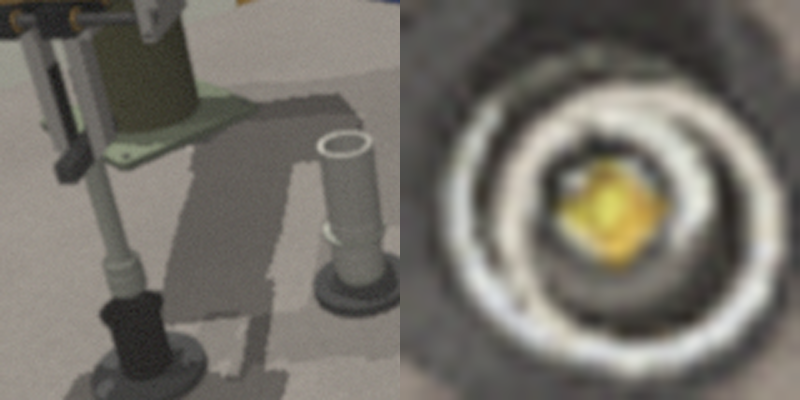

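View pics/t0nut.png

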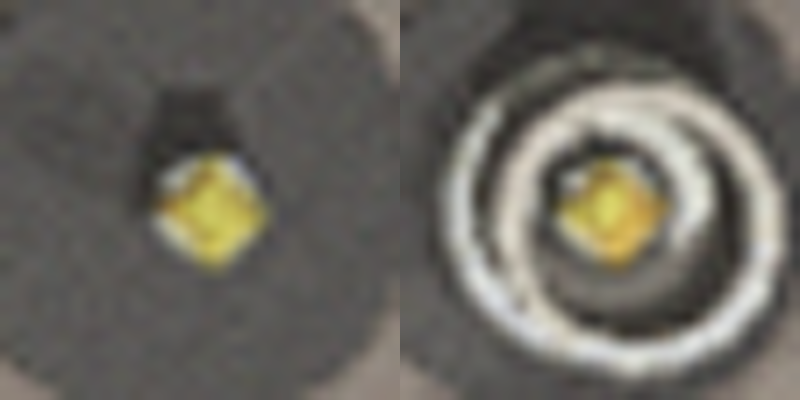

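The nut sits diamond-wise in both crops at (213,213) and (612,213), so it has turned a quarter turn. That fits the torque, which rose to about 0.15 N m at the same yaw on each pass, well above the 0.06 N m running torque, so the nut is at its stop. The key's socket at (125,275) is in line with the holder's mouth at (132,300). Lowering it.

```bash
python3 -m crank '[0,0,5,0,0,0,0,0,12,0,0,0,0,0,20,0,0,0,0,0,28,0,0,0,0,0,35,0,0,0,0,0,40,0,0,0,0,0,40,0,0,0,0,0,40,0,0,0]' >/dev/null
python3 -c "
from h import *
st()"
python3 -m crank '[0,0,5,0,0,0,0,0,12,0,0,0,0,0,20,0,0,0,0,0,27,0,0,0,0,0,33,0,0,0,0,0,36,0,0,0,0,0,37.5,0,0,0,0,0,38,0,0,0]' >/dev/null
python3 -m crank '[0,0,0,0,0,0,0,0,0,0,0,0,0,0,0,0,0,0,0,0,0,0,0,0,0,0,0,0,0,0,0,0,0,0,0,0,0,0,0,0,0,0,0,0,0,0,0,0]' >/dev/null
python3 -c "
from h import *
st()"
```

```text
t 95.9 tcp [ 420.3 -269.3  367.1] grasp [ 420.1 -269.2  187.1] tip z 168.1 yaw -51.2 tilt [-0.0011  0.0006] w 13.0 F [-0.1 -0.9 -2.8] ff 45.0 q6 99
t 97.3 tcp [ 420.5 -269.3  329.9] grasp [ 420.5 -269.3  149.9] tip z 130.9 yaw -51.2 tilt [ 0.0002 -0.0001] w 13.4 F [-0.3 -0.4 -2.7] ff 45.0 q6 99
```

```bash
python3 -m crank '[0,0,0.5,0,0,0,0,0,1,0,0,0,0,0,1.3,0,0,0,0,0,1.3,0,0,0,0,0,1.3,0,0,0,0,0,1.3,0,0,0,0,0,1.3,0,0,0,0,0,1.3,0,0,0]' >/dev/null
python3 -c "
from h import *
st()"
python3 -m crank '[0,0,0,0,0,0,0,0,0,0,0,0,0,0,0,0,0,0,0,0,0,0,0,0,0,0,0,0,0,0,0,0,0,0,0,0,0,0,0,0,0,0,0,0,0,0,0,0]' 0.15 20 >/dev/null
python3 -m crank '[0,0,-20,0,0,0,0,0,-50,0,0,0,0,0,-80,0,0,0,0,0,-110,0,0,0,0,0,-130,0,0,0,0,0,-130,0,0,0,0,0,-130,0,0,0,0,0,-130,0,0,0]' >/dev/null
python3 - <<'E'
from h import *
st(); rings(); im,d=cam('scene'); save(im,'fin.png',(90,120,330,290),3)
W=world('scene',d); print(cen('scene',W,.4756,-.0845,.145,.17,.04),cen('scene',W,.421,-.269,.12,.16,.05))
im,d=cam('top'); np.savez('fin.npz',im=im)
E
```

```text
t 97.9 tcp [ 420.6 -269.4  328.8] grasp [ 420.7 -269.5  148.8] tip z 129.8 yaw -51.2 tilt [ 0.0006 -0.0005] w 13.3 F [-0.1 -1.1  1.6] ff 45.0 q6 99
t 99.3 tcp [ 420.1 -269.   457.1] grasp [ 419.8 -268.7  277.1] tip z 258.1 yaw -51.2 tilt [-0.0016  0.0015] w 39.7 F [-0.1 -0.2 -0.9] ff 0.0 q6 99
ring [648.1 338.2] [647.3 338.9] r 23.7 175 z 14 [ 73. 161.  80.]
ring [553.6 317.8] [553.1 318.5] r 23.4 174 z 14 [208.  150.5 172. ]
ring [548.4 134.5] [548.5 134.8] r 22.7 172 z 15 [ 84.  173.   90.5]
(array([477.3, -84.7, 474.6, -83.9,  24.8]), 170) (array([ 428.7, -273.5,  423.6, -267.8,   41.4]), 359)
```

View pics/fin.png

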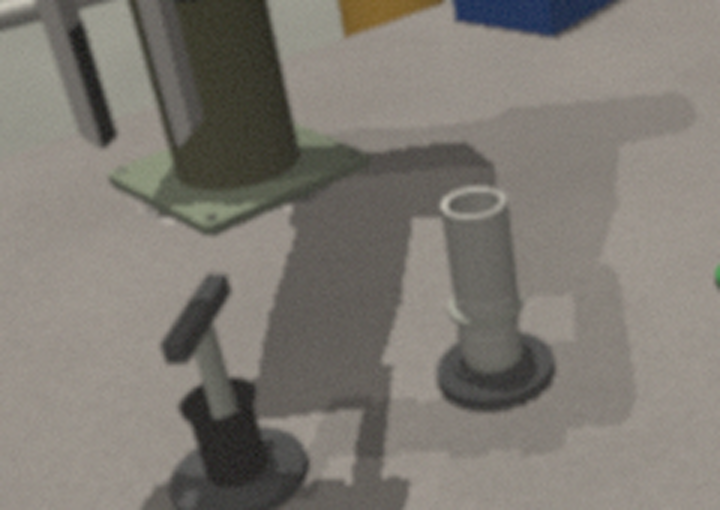

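```bash
python3 - <<'E'
from h import *
im,d=cam('scene'); W=world('scene',d)*1000
r=np.hypot(W[...,0]-421,W[...,1]+269); p=W[(r<48)&(W[...,2]>139)&(W[...,2]<150)][:,:2]
u=np.linalg.svd(p-p.mean(0))[2][0]; print('bar yaw',np.degrees(np.arctan2(u[1],u[0])),len(p))
im2,d2=cam('top');W=world('top',d2)*1000
r=np.hypot(W[...,0]-421,W[...,1]+269); p=W[(r<48)&(W[...,2]>135)&(W[...,2]<152)][:,:2]
if len(p)>20:
    u=np.linalg.svd(p-p.mean(0))[2][0]; print('top bar yaw',np.degrees(np.arctan2(u[1],u[0])),len(p),p.mean(0))
# nut 4-fold phase from yellow saturation in the top view
for nm in('top0.npz','fin.npz'):
    I=np.load(nm)['im'].astype(float); c=proj('top',[.474,-.082,.097]); x,y=map(int,np.round(c))
    P=I[y-9:y+10,x-9:x+10]; w=np.clip(((P[...,0]+P[...,1])/2-P[...,2])/P.max(-1)-.25,0,.3)
    v,h=np.mgrid[-9:10,-9:10].astype(float); k=(np.hypot(h,v)<6); w=w*k
    h-= (w*h).sum()/w.sum(); v-=(w*v).sum()/w.sum()
    z=h-1j*v; m=(w*z**4).sum(); print(nm,'phase(image ccw) deg',np.degrees(np.angle(m))/4, abs(m)/(w*abs(z)**4).sum(), w.sum())
E
```

```text
bar yaw -51.31220322811934 194
top bar yaw 128.22548313104346 125 [ 410.58849561 -253.08491641]
top0.npz phase(image ccw) deg -1.0907745317819015 0.5194557544705681 6.628336783420659
fin.npz phase(image ccw) deg 4.8829380477790005 0.5166141355260397 6.783057159443565
```

The key stands upright in its holder at (215,400) in the crop, the sleeve is seated at (480,300), and the gripper is clear. The nut has turned about 84°, which agrees with contact at the stop. Handing in.

```bash
python3 -c "
from bench import bot; print(bot.hand_in())"
```

```text
the job is handed in; nothing more can be done
None
```

The job is handed in: bearing, three spacers, washer and sleeve are stacked on the shaft in order, the nut is turned to its stop as judged by torque and camera, and the key is back upright in its holder; no verdict was returned.

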